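Hang up the ear defenders and key on the ultrasonic homogeniser

ROBOT

A 6-joint arm with a two-finger parallel gripper is mounted at the origin on the work surface. World frame = base frame: x ahead of the robot, y to its left, z up, the work surface at z = 0. Lengths are in m, angles in rad, forces in N, time in s.
With the tool pointing down it reaches from about 0.25 to 0.775 m from the base axis. Payload 4 kg.
Tool frame: the origin (TCP) lies on the centre line of the jaws, within the pads' length; the fingertips stand 22 mm ahead of it and the grasp point (between the pads) lies 3 mm ahead of it; z points along the fingers, y is the line along which they close (so a half turn about z gives the same grasp; the last joint's range is limited). The gripper opens to 85 mm and grips with 20 to 120 N. Pads are 22 mm wide; open, the fingers measure 114 mm over their backs; the gripper's body (76 mm by 85 mm) begins 54 mm behind the grasp point. The pads swing forward as they close: fully open they stand 13 mm farther back than shut.
Start: joints at [1.099, 0.087, 1.371, -0, 1.684, -0.103], TCP at [0.198, 0.513, 0.253] pointing down, gripper open.
Joint ranges: [-3.1, 3.1], [-0.76, 2.03], [0.27, 2.55], [-1.08, 4.22], [0.17, 2.65], [-2.57, 2.57]. Speed limits (rad/s): [2.79, 2.79, 3.14, 3.14, 3.14, 3.14].

INTERFACE

Orientations are given as a unit quaternion [x, y, z, w].
In Python, from plant import ctrl gives the robot as it stands. The module is installed in compiled form; this text tells all that it offers.
- The arm moves only by the tool move_arm, never from a script. Its argument "motion" is a list of rows, each a list of 5 numbers: the shift along the tool's x, y, z in parts of the range, where 1.0 means 75 cm, then the turn about the tool's z in a scale on which 1.0 is 2 pi rad, then the opening, from 0 (shut) to 1 (fully open). In form: [[tx, ty, tz, yaw, claw], ...]. A call has exactly 10 rows; each row is the pose to reach, as a shift and turn from the pose commanded when the call began, along the tool's axes at that moment; what a row does not reach only later rows make up. A row lasts 1/8 s, in which the tool goes at most 62.5 mm and 10.7 degrees, less where a joint would pass 70% of its speed; a pose out of reach is approached as far as the arm can. A shift or turn number past 1, either way, is cut back to 1. A call with a gripper value outside its range is refused whole. The fingers move at their own pace and stop on an object; "grip_force" is the grip in N (left out, the last holds). Time passes only in rows, so rows that repeat a pose let the fingers close, or fill a call up. It gives the time, the measured TCP pose, the force, the opening and the grip force at its end, in the units of the state.
- ctrl.observe(): the state, without advancing time (a new reading comes with each control period).
- ctrl.camera(name): name is "scene" or "top"; returns a dict with "frame" (384x512x3 uint8, red, green, blue), "z_map" (384x512 float32, m along the optical axis (not along the pixel's ray), 0 where there is no reading), "camera_matrix" (3x3 intrinsics, pixels), "k1" (the pictures are not rectified: a ray, as slopes to the right and down, at radius r is drawn at 1 + k1 r^2 times it, then the intrinsics apply), "origin" and "orientation" of the camera in the world. Camera axes: x right, y down, z forward; pixel columns grow to the right and rows downward; lengths in m; the calibration is good to about 2 mm. A picture is of the moment at which its call begins.
- ctrl.job_done(): hands the job in; it is judged then, once.
Trained networks look in the newest picture that a camera, given by its name, has taken for a name from the list of things; names that differ only in an ending like _2 or _b are one class to them, and where a whole thing is asked for, a point or a joint stands for the part that bears it (a point fixed in the world has none). Each returns a list of dicts, best first, with "score" (0 to 1); they miss things now and then, are a little off and sometimes report something else, mostly with a low value. They report only what shows in the picture. A call takes as long as a camera call. They do not tell look-alikes from the thing itself.
- ctrl.trace(camera, name): "pixels" (384x512 bool, what is visible of it) and "pixel" ([column, row] in pixels, amid what is visible of it).
The state is a dict: "time": time; "q": joint angles; "qd": joint speeds; "joint_torque": joint torques, N m; "ee_pos": TCP position; "tcp_rot": TCP orientation; "force": force on the tool from outside, world axes, zero at the start; "torque": the same for the moment, N m; "finger_gap": finger opening in m; "grip_force": force on a finger pad.
Only numpy, scipy, OpenCV 4.12 (cv2) and the standard library are available. Lean on these libraries where they do the work, as an engineer would, in place of code of your own. Each camera call takes 0.05 s, during which the arm holds its last target. There are 200 camera calls.

TASK

The room is being cleared for an unattended ultrasonic run. First hang every pair of ear defenders standing on the bench over the steel rail by its headband, one cup on either side of the bar, let go (a little sway does not matter); only when all hang there, take the red-handled key from its stand, push it fully down into the key switch on the grey console, turn it clockwise to its stop (on) and leave it in. Do not shift the bottle, the tip box or the pen cup.

Things in the scene. Friction and masses are not known exactly. Their poses are not given: they have to be found in the camera images.
- headset_blue: Blue ear defenders, may be absent: inverted U, 62 (x) by 144 (y, cup to cup) by 150 mm tall, 0.22 kg, standing on the flat cups; origin at the centre of the underside, z up. On top a flat black headband pad, 36 (x) by 52 mm (y), z = 130 to 150 mm: grip it across x from above, fingertips not below its underside. Cups z = 0 to 75 mm; gap between them 70 mm (y), open below and along x
- headset_red: Red ear defenders, may be absent: inverted U, 62 (x) by 144 (y, cup to cup) by 150 mm tall, 0.22 kg, standing on the flat cups; origin at the centre of the underside, z up. On top a flat black headband pad, 36 (x) by 52 mm (y), z = 130 to 150 mm: grip it across x from above, fingertips not below its underside. Cups z = 0 to 75 mm; gap between them 70 mm (y), open below and along x
- headset_yellow: Yellow ear defenders, may be absent: inverted U, 62 (x) by 144 (y, cup to cup) by 150 mm tall, 0.22 kg, standing on the flat cups; origin at the centre of the underside, z up. On top a flat black headband pad, 36 (x) by 52 mm (y), z = 130 to 150 mm: grip it across x from above, fingertips not below its underside. Cups z = 0 to 75 mm; gap between them 70 mm (y), open below and along x
- headset_green: Green ear defenders, may be absent: inverted U, 62 (x) by 144 (y, cup to cup) by 150 mm tall, 0.22 kg, standing on the flat cups; origin at the centre of the underside, z up. On top a flat black headband pad, 36 (x) by 52 mm (y), z = 130 to 150 mm: grip it across x from above, fingertips not below its underside. Cups z = 0 to 75 mm; gap between them 70 mm (y), open below and along x
- headset_blue_arch (a point): middle of the underside of the blue headset's headband pad (130 mm above the undersides of its cups); this rests on the bar when it hangs. Axes as the headset's
- headset_red_arch (a point): middle of the underside of the red headset's headband pad (130 mm above the undersides of its cups); this rests on the bar when it hangs. Axes as the headset's
- headset_yellow_arch (a point): middle of the underside of the yellow headset's headband pad (130 mm above the undersides of its cups); this rests on the bar when it hangs. Axes as the headset's
- headset_green_arch (a point): middle of the underside of the green headset's headband pad (130 mm above the undersides of its cups); this rests on the bar when it hangs. Axes as the headset's
- rail: fixed steel rail: a flat horizontal bar 24 mm wide (x), 14 mm thick and 440 mm long (y), on a 16 mm round post under each end; origin on the bench below the middle of the bar; the top of the bar is 165 mm above the bench
- rail_mid (a point): middle of the bar's top face, 165 mm above the bench; y runs along the bar, x across it, z up. Keep headsets' middles within 160 mm of it along the bar (posts) and 90 mm or more apart. A knocked headset sways on the bar for long
- console: fixed grey control box, 190 mm (x) by 150 mm (y) by 60 mm tall, with the key switch on its top 15 mm on the -x side of its centre; origin on the bench right under the key switch's axis
- slot (a point): centre of the key switch's slot at its mouth, 92 mm above the bench, on the switch's vertical turning axis. Slot 19 mm long (along this point's x, which turns with the switch), 7.6 mm wide (y), 30 mm deep, chamfered, in a 40 mm square steel block 32 mm tall on the console's top
- keyswitch (a joint): angle of the key switch (rad): near 0 (up to 0.15) off, 1.2 on (the stop). Grows as it turns clockwise seen from above; light friction (0.04 N m), no spring, stays where it is left. The key has about 0.16 rad of play in the slot, so it must turn that much further than the switch
- keystand: fixed grey block, 60 mm (x) by 50 mm (y) by 36 mm tall, with a 21 mm (x) by 9 mm (y), 30 mm deep slot in its top in which the key stands; origin at the centre of its underside
- key: key, upright, blade down, 86 mm long, 50 g; origin at the tip of the blade, z up along the key. Blade 16 (x) by 5 mm (y), z = 0 to 35 mm (last 4 mm narrower), collar 18 mm wide to 41 mm, red handle 36 (x) by 10 mm (y), z = 41 to 86 mm: grip it across y. Fits either way round. Tip is 6 mm above the bench in the stand, 30 mm below the slot's mouth when fully in the switch
- bottle: glass bottle with a blue cap, 72 mm wide, 150 mm tall, bystander; origin at the centre of its underside
- tipbox: clear box of tips with a red lid, 122 by 87 by 55 mm, bystander; origin at the centre of its underside
- pencup: black pen cup, 72 mm wide, 145 mm tall with the pens, bystander; origin at the centre of its underside
Things that resemble listed ones, but are neither listed nor needed, are in the scene too. Of the things like the key, leave any that is blue or green; of the rest the smaller one is meant.

How it is judged:
By the outcome, as a careful person would: the job done as asked, in the order asked, and still so for the second after the job is handed in, with the robot touching nothing.
Of headset_blue, headset_red, headset_yellow, headset_green only 3 to 4 are there at a start; the rules pass over those that are not, and their reading is None.
At some moment in a run one of headset_blue, headset_red, headset_yellow, headset_green may be knocked a few centimetres aside while the robot is not near it.
It also fails if it takes over 208 s, if anything falls off the work surface, if the arm or the gripper's body presses on something with over 40 N, if the wrist force passes 120 N, or if a joint passes its speed limit or range.

## Working session

There is one attempt and no reset: what is moved stays moved. The work goes in short steps, Python scripts to look and compute and a tool call to move; the robot and the scene stay as the last step left them, time stands still between calls to the robot, and variables do not carry over. Pictures are saved under pics/ and viewed, at most 14 in all, crops included, and the job is handed in when it is done.

Besides the shell and the picture viewer there is one more tool, called as name([rows], argument=value, ...), one row to a line, values as JSON. move_arm: Moves the arm, as the interface text tells. Its arguments: {"type":"object","properties":{"motion":{"type":"array","items":{"type":"array","items":{"type":"number"}}},"grip_force":{"type":"number"}},"required":["motion"]}

```bash
mkdir -p pics; cat > h.py <<'E'
import numpy as np, cv2
from plant import ctrl
from scipy.spatial.transform import Rotation as R
def cam(n):
    c=ctrl.camera(n); K=np.array(c['camera_matrix']); k1=c['k1']
    v,u=np.mgrid[0:384,0:512].astype(float)
    xd=(u-K[0,2])/K[0,0]; yd=(v-K[1,2])/K[1,1]
    x,y=xd.copy(),yd.copy()
    for _ in range(20):
        s=1+k1*(x*x+y*y); x=xd/s; y=yd/s
    z=c['z_map']; P=np.stack([x*z,y*z,z],-1)
    o=np.array(c['orientation']); Rm=R.from_quat(o).as_matrix() if o.size==4 else o.reshape(3,3)
    W=P@Rm.T+np.array(c['origin']); W[z==0]=np.nan
    return c['frame'],W
def save(n,img,s=1,grid=False):
    cv2.imwrite('pics/'+n,cv2.resize(img[...,::-1],None,fx=s,fy=s,interpolation=cv2.INTER_CUBIC))
E
python3 - <<'E'
from h import *
for n in('top','scene'):
    f,W=cam(n); save(n+'1.png',f,1.5); np.save(n+'.npy',W)
    for k in ['headset_blue','headset_red','headset_yellow','headset_green','rail','console','keystand','key','bottle','tipbox','pencup']:
        for d in ctrl.trace(n,k)[:4]:
            m=d['pixels']; p=W[m]; p=p[~np.isnan(p[:,0])]
            if len(p)==0: continue
            zt=np.percentile(p[:,2],97); t=p[p[:,2]>zt-.012]
            print(n,k,round(d['score'],2),np.round(d['pixel']),m.sum(),'top',np.round(np.median(t,0),3),'ztop',round(zt,3))
print({k:np.round(v,3) for k,v in ctrl.observe().items()})
E
```

```text
top headset_red 0.69 [143. 240.] 1053 top [0.431 0.366 0.148] ztop 0.151
top headset_yellow 0.57 [234. 243.] 913 top [0.436 0.113 0.149] ztop 0.152
top headset_green 0.68 [279. 245.] 939 top [ 0.434 -0.009  0.149] ztop 0.152
top headset_green 0.6 [233. 242.] 817 top [0.434 0.113 0.149] ztop 0.152
top rail 0.76 [242. 174.] 2176 top [0.615 0.092 0.164] ztop 0.168
top console 0.81 [390. 222.] 3911 top [ 0.498 -0.327  0.091] ztop 0.091
top keystand 0.8 [330. 249.] 326 top [ 0.44  -0.148  0.035] ztop 0.04
top key 0.69 [353. 273.] 183 top [ 0.362 -0.206  0.118] ztop 0.122
top key 0.55 [311. 276.] 148 top [ 0.352 -0.093  0.109] ztop 0.113
top bottle 0.95 [406. 162.] 805 top [ 0.681 -0.38   0.15 ] ztop 0.152
top tipbox 0.58 [339. 140.] 1328 top [ 0.758 -0.189  0.054] ztop 0.059
top pencup 0.9 [ 98. 198.] 781 top [0.562 0.506 0.142] ztop 0.141
scene headset_blue 0.59 [237. 168.] 1044 top [0.456 0.227 0.146] ztop 0.149
scene headset_blue 0.2 [126. 293.] 430 top [ 0.501 -0.33   0.09 ] ztop 0.092
scene headset_red 0.97 [274. 144.] 813 top [0.438 0.362 0.146] ztop 0.149
scene headset_yellow 0.66 
[... 770 characters left out ...]
e tipbox 0.6 [230. 190.] 1283 top [0.445 0.107 0.147] ztop 0.149
scene tipbox 0.44 [277. 144.] 797 top [0.44  0.361 0.146] ztop 0.149
scene pencup 0.74 [313. 140.] 652 top [0.563 0.477 0.124] ztop 0.118
{'time': np.float64(1.2), 'q': array([ 1.099,  0.087,  1.371,  0.   ,  1.684, -0.103]), 'qd': array([-0.002, -0.   , -0.002, -0.   ,  0.002, -0.001]), 'joint_torque': array([-1.0000e-03, -3.5173e+01, -3.1346e+01, -0.0000e+00,  1.0000e-03,
        0.0000e+00]), 'ee_pos': array([0.198, 0.513, 0.253]), 'tcp_rot': array([0.183, 0.983, 0.   , 0.   ]), 'force': array([-0.921,  0.003, -0.058]), 'torque': array([ 0.008, -0.003, -0.02 ]), 'grip_force': np.float64(0.0), 'finger_gap': np.float64(0.086)}
```

View pics/top1.png

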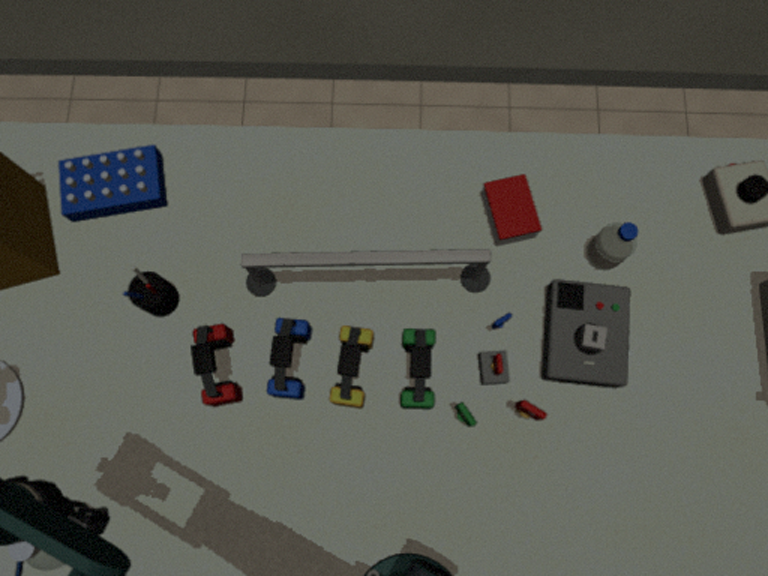

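View pics/scene1.png

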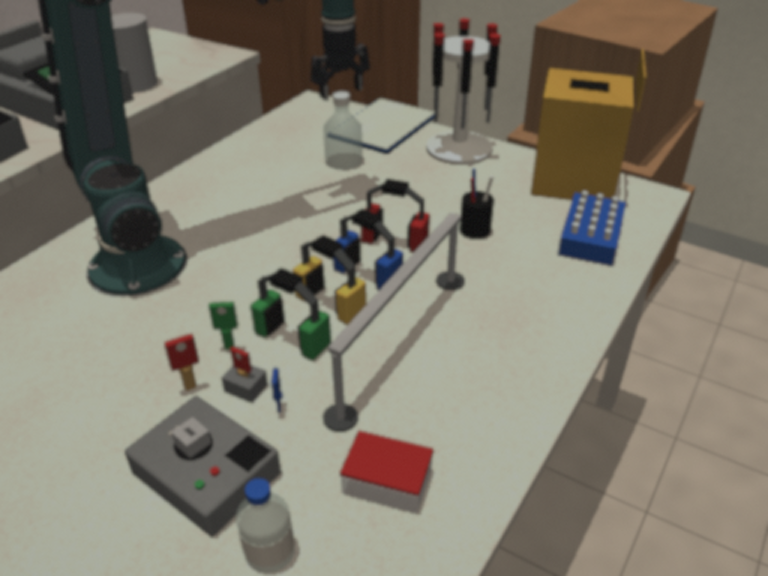

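The top view (1.5x scale) shows four headsets at about (213,365) red, (287,357) blue, (351,365) yellow and (419,368) green. The rail runs from (243,260) to (490,255), and the console switch is at (592,337). There are four key-like things:
- **Red in the stand:** (498,365).
- **Bigger red:** (530,409).
- **Green:** (466,413).
- **Blue:** (501,320).

The small red one standing in the keystand is the key meant. I'll confirm it in a crop later.

```bash
cat >> h.py <<'E'
HS=dict(red=((0,8),(170,180)),blue=((105,125),)*1,yellow=((18,35),),green=((45,85),))
def headsets(f,W,n):
    hsv=cv2.cvtColor(f,cv2.COLOR_RGB2HSV); out={}
    for k,rg in HS.items():
        m=np.zeros(f.shape[:2],bool)
        for a,b in rg: m|=(hsv[...,0]>=a)&(hsv[...,0]<=b)
        # cup tops: coloured points 60..82 mm on the headset row or hanging
        m&=(hsv[...,1]>110)&(hsv[...,2]>30)&(W[...,1]>-.12)&(W[...,1]<.47)&(W[...,0]>.3)&(W[...,0]<.75)
        out[k]=m
    return out
def standing(f,W,n):
    res={}
    for k,m in headsets(f,W,n).items():
        c=W[m&(W[...,2]>.066)&(W[...,2]<.083)&(W[...,0]<.58)]
        if len(c)<20: continue
        y0=np.median(c[:,1]); a=c[c[:,0]>np.mean([c[:,0].min(),c[:,0].max()])]; b=c[c[:,0]<=np.mean([c[:,0].min(),c[:,0].max()])]
        ca=(np.percentile(a,8,0)+np.percentile(a,92,0))/2; cb=(np.percentile(b,8,0)+np.percentile(b,92,0))/2
        d=ca-cb; mid=(ca+cb)/2
        v=W[...,:]; p=v[(abs(v[...,2]-.15)<.008)&(np.hypot(v[...,0]-mid[0],v[...,1]-mid[1])<.045)]
        r=cv2.minAreaRect(p[:,:2].astype(np.float32)*1000) if len(p)>10 else None
        res[k]=(mid,np.hypot(d[0],d[1]),np.arctan2(-d[1],d[0]),r,np.median(p,0))
        print(n,k,'cupmid',np.round(mid,3),'sep',round(res[k][1],3),'yaw(y->x) dev',round(np.arctan2(d[1],d[0]),3),'pad',np.round(r[0],0),np.round(r[1],0),round(r[2]),np.round(np.median(p,0),3),len(p))
    return res
E
python3 - <<'E'
from h import *
for n in('top','scene'):
    f,W=cam(n); standing(f,W,n)
    b=W[(abs(W[...,2]-.165)<.006)&(W[...,0]>.56)&(W[...,0]<.68)&(W[...,1]<.35)&(W[...,1]>-.2)]
    r=cv2.minAreaRect(b[:,:2].astype(np.float32)*1000); print('bar',r,len(b),np.percentile(b[:,1],[0,1,99,100]))
E
```

```text
top red cupmid [0.434 0.366 0.073] sep 0.115 yaw(y->x) dev 0.227 pad [432. 368.] [60. 38.] 12 [0.432 0.366 0.149] 294
top blue cupmid [0.448 0.23  0.073] sep 0.114 yaw(y->x) dev -0.064 pad [448. 231.] [36. 58.] 83 [0.448 0.231 0.149] 284
top yellow cupmid [0.436 0.113 0.073] sep 0.113 yaw(y->x) dev -0.129 pad [437. 113.] [36. 56.] 84 [0.436 0.113 0.149] 286
top green cupmid [ 0.436 -0.008  0.074] sep 0.114 yaw(y->x) dev -0.01 pad [436. -10.] [59. 34.] 1 [ 0.436 -0.01   0.149] 288
bar ((615.6622314453125, 89.6961669921875), (25.270856857299805, 439.0940246582031), 2.482649326324463) 1471 [-0.12959031 -0.12395287  0.30517719  0.30893821]
scene red cupmid [0.44  0.368 0.073] sep 0.11 yaw(y->x) dev 0.078 pad [438. 366.] [57. 42.] 14 [0.437 0.364 0.148] 115
scene blue cupmid [0.455 0.23  0.071] sep 0.11 yaw(y->x) dev -0.118 pad [451. 230.] [39. 53.] 87 [0.453 0.228 0.148] 140
scene yellow cupmid [0.442 0.109 0.072] sep 0.111 yaw(y->x) dev -0.129 pad [438. 112.] [37. 61.] 81 [0.44  0.109 0.148] 163
scene green cupmid [ 0.435 -0.032  0.072] sep 0.13 yaw(y->x) dev 0.251 pad [438. -11.] [39. 60.] 88 [ 0.441 -0.013  0.148] 193
bar ((618.0929565429688, 89.68330383300781), (27.777109146118164, 439.1679992675781), 2.337904453277588) 1017 [-0.12971317 -0.12722279  0.30188016  0.30937612]
```

```bash
cat >> h.py <<'E'
def plan(wps,start=None,ya=None):
    """wps: (x,y,z,dev) dev=long axis angle; tool y at dev+pi/2. prints rows in present tool frame"""
    o=ctrl.observe(); Rm=R.from_quat(o['tcp_rot']).as_matrix(); p=np.array(o['ee_pos'])
    a=np.arctan2(Rm[1,1],Rm[0,1]); print('t',round(float(o['time']),1),'tcp',np.round(p,4),'yang',round(a,3),'tilt',np.round(Rm[:,2],3),'F',np.round(o['force'],1),'gap',round(float(o['finger_gap']),4),'q6',round(o['q'][5],2))
    for x,y,z,d in wps:
        t=(d+np.pi/2-a+np.pi/2)%np.pi-np.pi/2
        print('  ',np.round(Rm.T@(np.array([x,y,z])-p)*1000,1),'yaw',round(-t,3))
E
python3 - <<'E'
from h import *
plan([(.434,.367,.30,.21),(.434,.367,.155,.21)])
E
```

```text
t 1.3 tcp [0.1983 0.513  0.2534] yang 1.202 tilt [ 0.  0. -1.] F [-0.5 -0.2 -0.4] gap 0.0849 q6 -0.1
   [-272.5  -51.2  -46.7] yaw -0.579
   [-272.5  -51.2   98.3] yaw -0.579
```

Careful with the scale: shifts go in shares of 75 cm and turns go in shares of 2 pi rad. That gives: -272 mm / 750 = -0.3627, -220 mm / 750 = -0.2933, -0.58 rad / 6.2832 = -0.0923.

move_arm([
  [-0.0733,-0.0133,-0.04,-0.0191,1],
  [-0.1467,-0.0267,-0.0627,-0.0382,1],
  [-0.22,-0.0413,-0.0627,-0.0573,1],
  [-0.2933,-0.0547,-0.0627,-0.0764,1],
  [-0.3627,-0.068,-0.0627,-0.0923,1],
  [-0.3627,-0.068,-0.0133,-0.0923,1],
  [-0.3627,-0.068,0.04,-0.0923,1],
  [-0.3627,-0.068,0.0867,-0.0923,1],
  [-0.3627,-0.068,0.1307,-0.0923,1],
  [-0.3627,-0.068,0.1307,-0.0923,1],
], grip_force=40)

```text
time: 2.55
ee_pos: [0.4319, 0.3662, 0.1518]
tcp_rot: [-0.105, 0.994, -0.002, -0.003]
force: [0.3, 0.6, 0.4]
finger_gap: 0.0852
grip_force: 0.0
```

Scaled: -60 mm / 750 = -0.08, -30 mm / 750 = -0.04.

move_arm([
  [0,0,0,0,0.3],
  [0,0,0,0,0.3],
  [0,0,0,0,0.2],
  [0,0,0,0,0.2],
  [0,0,0,0,0.2],
  [0,0,0,0,0.2],
  [0,0,0,0,0.2],
  [0,0,-0.0133,0,0.2],
  [0,0,-0.04,0,0.2],
  [0,0,-0.08,0,0.2],
])

```text
time: 3.8
ee_pos: [0.4325, 0.3665, 0.2137]
tcp_rot: [-0.105, 0.994, -0.001, -0.002]
force: [-0.0, 0.7, -2.3]
finger_gap: 0.035
grip_force: 40.8
```

```bash
python3 - <<'E'
from h import *
plan([(.610,.237,.42,.043)])
f,W=cam('scene'); save('s2.png',f[60:260,150:400],3)
E
```

```text
t 3.8 tcp [0.4325 0.3665 0.2137] yang 1.782 tilt [-0.005 -0.003 -1.   ] F [-0.   0.7 -2.3] gap 0.035 q6 -1.18
   [-145.3 -164.3 -206.6] yaw 0.168
```

View pics/s2.png

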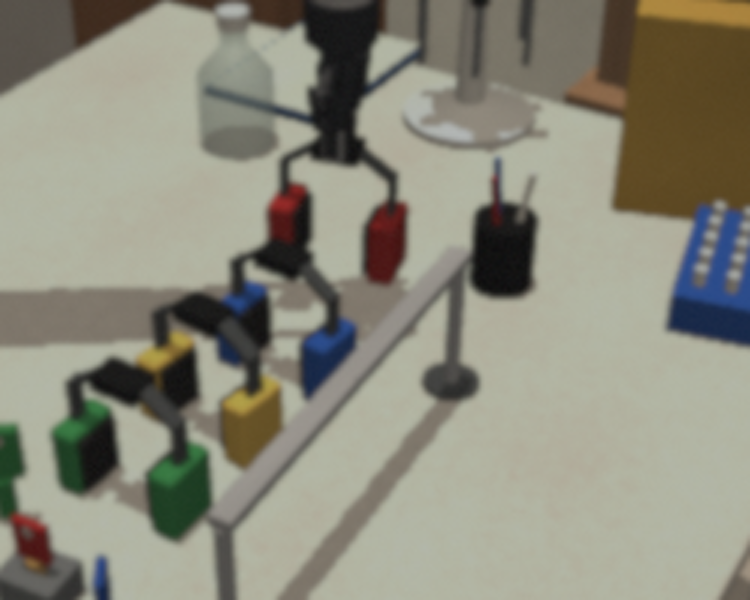

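The red headset is held by its pad under the gripper, at crop (335,150). I'll lift it and carry it over the bar.

Scaled: -164 mm / 750 = -0.2187, -162 mm / 750 = -0.216, 0.168 rad / 6.2832 = 0.0267.

move_arm([
  [0,0,-0.0533,0,0.2],
  [0,0,-0.1133,0,0.2],
  [0,0,-0.1733,0,0.2],
  [0,0,-0.2133,0,0.2],
  [-0.04,-0.044,-0.216,0.0048,0.2],
  [-0.08,-0.088,-0.216,0.0111,0.2],
  [-0.12,-0.1333,-0.216,0.0159,0.2],
  [-0.16,-0.18,-0.216,0.0223,0.2],
  [-0.192,-0.2187,-0.216,0.0267,0.2],
  [-0.192,-0.2187,-0.216,0.0267,0.2],
])

```text
time: 5.1
ee_pos: [0.6107, 0.2347, 0.3741]
tcp_rot: [-0.019, 1.0, -0.001, -0.002]
force: [0.6, 1.1, -2.4]
finger_gap: 0.035
grip_force: 40.9
```

```bash
cat >> h.py <<'E'
def held(k):
    "cup midpoint and axis of carried headset (cups between z .2 and .38) seen from both cameras"
    for n in('top','scene'):
        f,W=cam(n); m=headsets(f,W,n)[k]; c=W[m]; c=c[np.isfinite(c[:,0])]
        zt=np.percentile(c[:,2],95); c=c[abs(c[:,2]-zt)<.009]
        s=np.mean([c[:,0].min(),c[:,0].max()]); q=[(np.percentile(g,6,0)+np.percentile(g,94,0))/2 for g in(c[c[:,0]>s],c[c[:,0]<=s])]
        d=q[0]-q[1]; print(n,k,'mid',np.round((q[0]+q[1])/2,4),'sep',np.round(np.hypot(*d[:2]),3),'dev',round(np.arctan2(d[1],d[0]),3),'ztop',round(zt,3),len(c))
E
python3 - <<'E'
from h import *
plan([(.610,.237,.375,.043),(.610,.237,.188,.043)])
held('red')
E
```

```text
t 5.1 tcp [0.6107 0.2347 0.3741] yang 1.61 tilt [-0.004 -0.002 -1.   ] F [ 0.6  1.1 -2.4] gap 0.035 q6 -1.33
   [ 0.7  2.3 -0.9] yaw -0.004
   [-1.000e-01  2.600e+00  1.861e+02] yaw -0.004
top red mid [0.6557 0.2062 0.2392] sep 0.001 dev -0.373 ztop 0.241 2
scene red mid [0.613  0.2286 0.2889] sep 0.112 dev 0.039 ztop 0.292 242
```

Scaled: 184 mm / 750 = 0.2453, 183 mm / 750 = 0.244.

move_arm([
  [0,0.0013,0.04,0,0.2],
  [0,0.0027,0.0867,0,0.2],
  [0,0.0027,0.1333,0,0.2],
  [0,0.0027,0.18,0,0.2],
  [0,0.0027,0.2133,0,0.2],
  [0,0.0027,0.2333,0,0.2],
  [0,0.0027,0.2413,0,0.2],
  [0,0.0027,0.244,0,0.2],
  [0,0.0027,0.2453,0,0.2],
  [0,0.0027,0.2453,0,0.2],
])

```text
time: 6.45
ee_pos: [0.6091, 0.2393, 0.1943]
tcp_rot: [-0.022, 1.0, 0.0, 0.001]
force: [-0.1, 0.3, -2.9]
finger_gap: 0.0348
grip_force: 40.9
```

Scaled: 2 mm / 750 = 0.0027, 1 mm / 750 = 0.0013.

move_arm([
  [0,0,0,0,0.2],
  [0,0,0,0,0.2],
  [0,0,0,0,0.2],
  [0,0,0.0013,0,0.2],
  [0,0,0.0013,0,0.2],
  [0,0,0.0013,0,0.2],
  [0,0,0.0027,0,0.2],
  [0,0,0.0027,0,0.2],
  [0,0,0.0027,0,0.2],
  [0,0,0.0027,0,0.2],
])

```text
time: 7.7
ee_pos: [0.6088, 0.2392, 0.1925]
tcp_rot: [-0.022, 1.0, 0.0, 0.001]
force: [-2.0, 0.2, 5.8]
finger_gap: 0.0348
grip_force: 41.8
```

Scaled: -150 mm / 750 = -0.2, -110 mm / 750 = -0.1467.

move_arm([
  [0,0,-0.0013,0,0.5],
  [0,0,-0.0013,0,0.6],
  [0,0,-0.0013,0,0.65],
  [0,0,-0.0013,0,0.65],
  [0,0,-0.0013,0,0.65],
  [0,0,-0.02,0,0.65],
  [0,0,-0.0467,0,0.65],
  [0,0,-0.0867,0,0.65],
  [0,0,-0.1467,0,0.65],
  [0,0,-0.2,0,0.65],
])

```text
time: 8.95
ee_pos: [0.6086, 0.2392, 0.3445]
tcp_rot: [-0.022, 1.0, 0.0, 0.001]
force: [0.6, 0.6, 0.5]
finger_gap: 0.0555
grip_force: 0.0
```

```bash
python3 - <<'E'
from h import *
f,W=cam('top'); standing(f,W,'top')
f,W=cam('scene'); standing(f,W,'scene'); save('s3.png',f[60:260,150:400],2.4)
plan([(.449,.231,.30,-.09),(.449,.231,.155,-.09)])
E
```

```text
top yellow cupmid [0.436 0.112 0.073] sep 0.112 yaw(y->x) dev -0.098 pad [435. 113.] [36. 59.] 84 [0.436 0.113 0.149] 287
top green cupmid [ 0.435 -0.008  0.073] sep 0.114 yaw(y->x) dev -0.009 pad [436. -10.] [60. 34.] 1 [ 0.436 -0.009  0.149] 290
scene blue cupmid [0.456 0.226 0.071] sep 0.111 yaw(y->x) dev -0.175 pad [453. 230.] [38. 57.] 86 [0.454 0.229 0.148] 146
scene yellow cupmid [0.441 0.109 0.072] sep 0.111 yaw(y->x) dev -0.096 pad [437. 112.] [38. 55.] 84 [0.441 0.11  0.148] 165
scene green cupmid [ 0.435 -0.032  0.073] sep 0.13 yaw(y->x) dev 0.254 pad [440.  -9.] [40. 56.] 90 [ 0.44  -0.012  0.148] 194
t 9.1 tcp [0.6098 0.2396 0.35  ] yang 1.614 tilt [ 0.013  0.004 -1.   ] F [-0.6 -0.   1.4] gap 0.0556 q6 -1.33
   [161.7  -1.8  47.8] yaw 0.133
   [163.6  -2.3 192.8] yaw 0.133
```

View pics/s3.png

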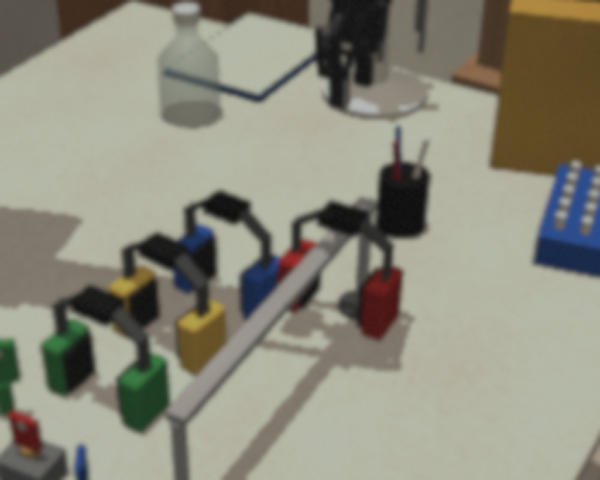

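Scaled: 180 mm / 750 = 0.24, 110 mm / 750 = 0.1467, 0.11 rad / 6.2832 = 0.0175.

move_arm([
  [0.0667,0,0,0.0064,0.65],
  [0.1333,-0.0013,0.0267,0.0127,0.65],
  [0.1933,-0.0013,0.064,0.0175,0.8],
  [0.2147,-0.0013,0.0933,0.0212,0.9],
  [0.2147,-0.0013,0.1467,0.0212,0.9],
  [0.2147,-0.0013,0.1933,0.0212,0.9],
  [0.2147,-0.0013,0.2267,0.0212,0.9],
  [0.2147,-0.0013,0.24,0.0212,0.9],
  [0.2147,-0.0013,0.24,0.0212,0.9],
  [0.2147,-0.0013,0.24,0.0212,0.9],
])

```text
time: 10.3
ee_pos: [0.4487, 0.2316, 0.1629]
tcp_rot: [0.045, 0.999, 0.001, 0.001]
force: [-0.2, -0.2, -0.4]
finger_gap: 0.077
grip_force: 0.0
```

```bash
python3 - <<'E'
from h import *
plan([(.449,.231,.155,-.09)])
E
```

```text
t 10.3 tcp [0.4487 0.2316 0.1629] yang 1.481 tilt [ 0.003  0.001 -1.   ] F [-0.2 -0.2 -0.4] gap 0.077 q6 -1.12
   [-0.3 -0.6  7.9] yaw 0.0
```

Scaled: -35 mm / 750 = -0.0467, 8 mm / 750 = 0.0107.

move_arm([
  [0,0,0.0053,0,0.9],
  [0,-0.0013,0.0107,0,0.8],
  [0,-0.0013,0.0107,0,0.4],
  [0,-0.0013,0.0107,0,0.2],
  [0,-0.0013,0.0107,0,0.2],
  [0,-0.0013,0.0107,0,0.2],
  [0,-0.0013,0.0107,0,0.2],
  [0,-0.0013,0.0107,0,0.2],
  [0,-0.0013,-0.0067,0,0.2],
  [0,-0.0013,-0.0467,0,0.2],
], grip_force=40)

```text
time: 11.55
ee_pos: [0.4463, 0.2295, 0.1947]
tcp_rot: [0.045, 0.999, -0.001, -0.003]
force: [0.5, 0.2, -2.8]
finger_gap: 0.035
grip_force: 40.6
```

```bash
python3 - <<'E'
from h import *
plan([(.614,.139,.375,.043)])
E
```

```text
t 11.6 tcp [0.4463 0.2295 0.1947] yang 1.481 tilt [-0.006 -0.003 -1.   ] F [ 0.5  0.2 -2.8] gap 0.035 q6 -1.12
   [-174.2  -75.6 -181. ] yaw -0.133
```

Scaled: -178 mm / 750 = -0.2373, -172 mm / 750 = -0.2293, -0.133 rad / 6.2832 = -0.0212.

move_arm([
  [0,0,-0.06,0,0.2],
  [0,0,-0.12,0,0.2],
  [0,0,-0.18,0,0.2],
  [0,0,-0.2293,0,0.2],
  [-0.0467,-0.02,-0.2373,-0.0048,0.2],
  [-0.1,-0.044,-0.2373,-0.0095,0.2],
  [-0.1533,-0.0693,-0.2373,-0.0143,0.2],
  [-0.2,-0.0907,-0.2373,-0.0191,0.2],
  [-0.2307,-0.1013,-0.2373,-0.0212,0.2],
  [-0.2307,-0.1013,-0.2373,-0.0212,0.2],
])

```text
time: 12.8
ee_pos: [0.6143, 0.1377, 0.3725]
tcp_rot: [-0.02, 1.0, -0.0, -0.002]
force: [0.3, 0.2, -3.2]
finger_gap: 0.0348
grip_force: 40.5
```

Scaled: 180 mm / 750 = 0.24, 178 mm / 750 = 0.2373.

move_arm([
  [0,0,0.02,0,0.2],
  [0,0,0.0667,0,0.2],
  [0,0,0.1133,0,0.2],
  [0,0,0.16,0,0.2],
  [0,0,0.2,0,0.2],
  [0,0,0.224,0,0.2],
  [0,0,0.2347,0,0.2],
  [0,0,0.2373,0,0.2],
  [0,0,0.24,0,0.2],
  [0,0,0.24,0,0.2],
])

```text
time: 14.05
ee_pos: [0.6137, 0.1391, 0.1953]
tcp_rot: [-0.022, 1.0, 0.0, 0.001]
force: [-0.1, 0.3, -2.6]
finger_gap: 0.035
grip_force: 40.5
```

```bash
python3 - <<'E'
from h import *
plan([(.614,.139,.1925,.043)])
E
```

```text
t 14.1 tcp [0.6137 0.1391 0.1953] yang 1.614 tilt [ 0.002  0.    -1.   ] F [-0.1  0.3 -2.6] gap 0.035 q6 -1.48
   [-0.3 -0.1  2.8] yaw 0.0
```

Scaled: 3 mm / 750 = 0.004, 2 mm / 750 = 0.0027.

move_arm([
  [0,0,0.0013,0,0.2],
  [0,0,0.0027,0,0.2],
  [0,0,0.004,0,0.2],
  [0,0,0.004,0,0.2],
  [0,0,0.004,0,0.2],
  [0,0,0.004,0,0.2],
  [0,0,0.004,0,0.2],
  [0,0,0.004,0,0.2],
  [0,0,0.004,0,0.2],
  [0,0,0.004,0,0.2],
])

```text
time: 15.3
ee_pos: [0.6133, 0.1391, 0.1913]
tcp_rot: [-0.022, 1.0, 0.0, 0.0]
force: [-0.3, -0.1, -2.4]
finger_gap: 0.0349
grip_force: 40.5
```

Scaled: 2 mm / 750 = 0.0027, 1 mm / 750 = 0.0013.

move_arm([
  [0,0,0.0013,0,0.2],
  [0,0,0.0013,0,0.2],
  [0,0,0.0027,0,0.2],
  [0,0,0.0027,0,0.2],
  [0,0,0.0027,0,0.2],
  [0,0,0.0027,0,0.2],
  [0,0,0.0027,0,0.2],
  [0,0,0.0027,0,0.2],
  [0,0,0.0027,0,0.2],
  [0,0,0.0027,0,0.2],
])

```text
time: 16.55
ee_pos: [0.6133, 0.1391, 0.1893]
tcp_rot: [-0.022, 1.0, 0.0, -0.0]
force: [0.9, 1.1, -1.8]
finger_gap: 0.0352
grip_force: 40.5
```

Scaled: 2 mm / 750 = 0.0027, 1 mm / 750 = 0.0013.

move_arm([
  [0,0,0.0013,0,0.2],
  [0,0,0.0027,0,0.2],
  [0,0,0.0027,0,0.2],
  [0,0,0.0027,0,0.2],
  [0,0,0.0027,0,0.2],
  [0,0,0.0027,0,0.2],
  [0,0,0.0027,0,0.2],
  [0,0,0.0027,0,0.2],
  [0,0,0.0027,0,0.2],
  [0,0,0.0027,0,0.2],
])

```text
time: 17.8
ee_pos: [0.6134, 0.1391, 0.1884]
tcp_rot: [-0.022, 1.0, 0.0, 0.001]
force: [-3.0, -0.5, 4.8]
finger_gap: 0.0349
grip_force: 41.4
```

Contact with the bar. Releasing.

Scaled: -150 mm / 750 = -0.2, -110 mm / 750 = -0.1467.

move_arm([
  [0,0,-0.0013,0,0.5],
  [0,0,-0.0013,0,0.6],
  [0,0,-0.0013,0,0.65],
  [0,0,-0.0013,0,0.65],
  [0,0,-0.0013,0,0.65],
  [0,0,-0.02,0,0.65],
  [0,0,-0.0467,0,0.65],
  [0,0,-0.0867,0,0.65],
  [0,0,-0.1467,0,0.65],
  [0,0,-0.2,0,0.65],
])

```text
time: 19.05
ee_pos: [0.6132, 0.1391, 0.3404]
tcp_rot: [-0.022, 1.0, 0.0, 0.001]
force: [0.2, -0.5, -0.1]
finger_gap: 0.0557
grip_force: 0.0
```

```bash
python3 - <<'E'
from h import *
f,W=cam('top'); standing(f,W,'top')
f,W=cam('scene'); standing(f,W,'scene'); save('s4.png',f[60:260,150:400],2.4)
plan([(.437,.113,.30,-.10),(.437,.113,.155,-.10)])
E
```

```text
top green cupmid [ 0.435 -0.008  0.073] sep 0.113 yaw(y->x) dev -0.009 pad [435. -10.] [62. 34.] 1 [ 0.435 -0.009  0.149] 291
scene yellow cupmid [0.442 0.108 0.071] sep 0.111 yaw(y->x) dev -0.136 pad [439. 112.] [41. 56.] 77 [0.441 0.111 0.148] 165
scene green cupmid [ 0.435 -0.03   0.072] sep 0.129 yaw(y->x) dev 0.245 pad [439. -11.] [38. 55.] 86 [ 0.44  -0.012  0.148] 187
t 19.1 tcp [0.6145 0.1393 0.3458] yang 1.614 tilt [ 0.014  0.002 -1.   ] F [ 0.4  0.1 -0.5] gap 0.0556 q6 -1.48
   [179.1 -18.6  43.3] yaw 0.143
   [181.1 -18.8 188.3] yaw 0.143
```

View pics/s4.png

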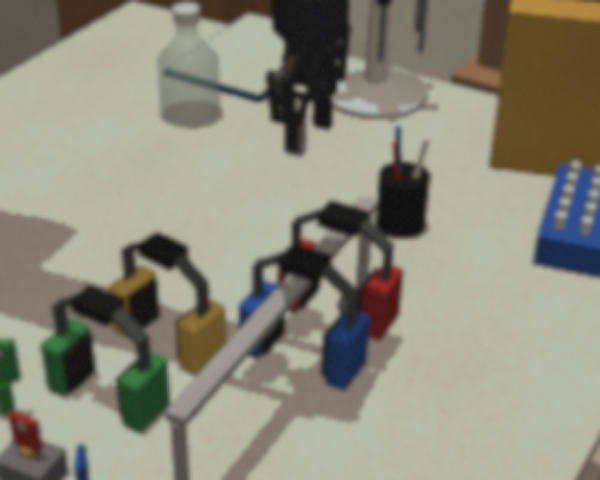

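Scaled: 181 mm / 750 = 0.2413, 177 mm / 750 = 0.236, 0.143 rad / 6.2832 = 0.0228.

move_arm([
  [0.0667,-0.0067,0,0.0064,0.65],
  [0.1333,-0.0133,0.0133,0.0127,0.65],
  [0.2,-0.0213,0.0467,0.0175,0.8],
  [0.236,-0.024,0.0867,0.0228,0.9],
  [0.236,-0.024,0.14,0.0228,0.9],
  [0.236,-0.024,0.1933,0.0228,0.9],
  [0.236,-0.024,0.2267,0.0228,0.9],
  [0.236,-0.024,0.2413,0.0228,0.9],
  [0.236,-0.024,0.2413,0.0228,0.9],
  [0.236,-0.024,0.2413,0.0228,0.7],
])

```text
time: 20.4
ee_pos: [0.4381, 0.1136, 0.1578]
tcp_rot: [0.05, 0.999, 0.0, 0.001]
force: [-0.3, -0.6, 1.3]
finger_gap: 0.0608
grip_force: 0.0
```

Scaled: -35 mm / 750 = -0.0467, -5 mm / 750 = -0.0067.

move_arm([
  [0,0,0,0,0.5],
  [0,0,0,0,0.2],
  [0,0,0,0,0.2],
  [0,0,0,0,0.2],
  [0,0,0,0,0.2],
  [0,0,0,0,0.2],
  [0,0,0,0,0.2],
  [0,0,0,0,0.2],
  [0,0,-0.0067,0,0.2],
  [0,0,-0.0467,0,0.2],
])

```text
time: 21.65
ee_pos: [0.4348, 0.1129, 0.1881]
tcp_rot: [0.05, 0.999, -0.001, -0.004]
force: [0.2, 0.2, -1.2]
finger_gap: 0.0348
grip_force: 40.4
```

```bash
python3 - <<'E'
from h import *
plan([(.618,.041,.375,.043)])
E
```

```text
t 21.6 tcp [0.4348 0.1129 0.1881] yang 1.471 tilt [-0.009 -0.002 -1.   ] F [ 0.2  0.2 -1.2] gap 0.0348 q6 -1.34
   [-187.8  -53.8 -188.4] yaw -0.143
```

Scaled: -187 mm / 750 = -0.2493, -184 mm / 750 = -0.2453, -0.143 rad / 6.2832 = -0.0228.

move_arm([
  [0,0,-0.06,0,0.2],
  [0,0,-0.12,0,0.2],
  [0,0,-0.18,0,0.2],
  [0,0,-0.2373,0,0.2],
  [-0.0507,-0.0147,-0.2453,-0.0048,0.2],
  [-0.1067,-0.0307,-0.2453,-0.0095,0.2],
  [-0.1667,-0.048,-0.2453,-0.0143,0.2],
  [-0.22,-0.064,-0.2453,-0.0191,0.2],
  [-0.2493,-0.0707,-0.2453,-0.0228,0.2],
  [-0.2493,-0.0707,-0.2453,-0.0228,0.2],
])

```text
time: 22.9
ee_pos: [0.6188, 0.0412, 0.372]
tcp_rot: [-0.021, 1.0, 0.0, -0.003]
force: [0.0, -0.1, -2.7]
finger_gap: 0.035
grip_force: 40.3
```

Scaled: 183 mm / 750 = 0.244, 182 mm / 750 = 0.2427.

move_arm([
  [0,0,0.02,0,0.2],
  [0,0,0.0667,0,0.2],
  [0,0,0.1133,0,0.2],
  [0,0,0.16,0,0.2],
  [0,0,0.2,0,0.2],
  [0,0,0.2267,0,0.2],
  [0,0,0.2373,0,0.2],
  [0,0,0.2427,0,0.2],
  [0,0,0.244,0,0.2],
  [0,0,0.244,0,0.2],
])

```text
time: 24.15
ee_pos: [0.6184, 0.0421, 0.1934]
tcp_rot: [-0.022, 1.0, 0.0, 0.001]
force: [-0.1, -0.3, -1.9]
finger_gap: 0.035
grip_force: 40.3
```

```bash
python3 - <<'E'
from h import *
plan([(.618,.041,.1885,.043)])
E
```

```text
t 24.1 tcp [0.6184 0.0421 0.1934] yang 1.614 tilt [ 0.002  0.    -1.   ] F [-0.1 -0.3 -1.9] gap 0.035 q6 -1.64
   [ 0.5 -1.1  4.9] yaw 0.0
```

Scaled: 3 mm / 750 = 0.004, 2 mm / 750 = 0.0027.

move_arm([
  [0,0,0.0013,0,0.2],
  [0,0,0.0027,0,0.2],
  [0,0,0.0027,0,0.2],
  [0,0,0.004,0,0.2],
  [0,0,0.004,0,0.2],
  [0,0,0.004,0,0.2],
  [0,0,0.004,0,0.2],
  [0,0,0.004,0,0.2],
  [0,0,0.004,0,0.2],
  [0,0,0.004,0,0.2],
])

```text
time: 25.4
ee_pos: [0.6185, 0.0421, 0.1927]
tcp_rot: [-0.022, 1.0, -0.0, 0.002]
force: [-3.1, -0.4, 7.3]
finger_gap: 0.0349
grip_force: 41.4
```

move_arm([
  [0,0,-0.0013,0,0.5],
  [0,0,-0.0013,0,0.6],
  [0,0,-0.0013,0,0.65],
  [0,0,-0.0013,0,0.65],
  [0,0,-0.0013,0,0.65],
  [0,0,-0.02,0,0.65],
  [0,0,-0.0467,0,0.65],
  [0,0,-0.0867,0,0.65],
  [0,0,-0.1467,0,0.65],
  [0,0,-0.2,0,0.65],
])

```text
time: 26.65
ee_pos: [0.618, 0.0421, 0.3423]
tcp_rot: [-0.022, 1.0, -0.0, 0.001]
force: [0.2, -0.3, 0.2]
finger_gap: 0.0551
grip_force: 0.0
```

```bash
python3 - <<'E'
from h import *
f,W=cam('top'); standing(f,W,'top')
f,W=cam('scene'); standing(f,W,'scene'); save('s5.png',f[60:260,120:370],2.4)
plan([(.437,-.010,.30,.0),(.437,-.010,.155,.0)])
E
```

```text
top red cupmid [0.545 0.216 0.078] sep 0.03 yaw(y->x) dev -0.963 pad [549. 235.] [18. 16.] 55 [0.548 0.235 0.154] 33
scene green cupmid [ 0.435 -0.032  0.072] sep 0.129 yaw(y->x) dev 0.231 pad [439. -10.] [59. 39.] 2 [ 0.44  -0.012  0.148] 184
t 26.8 tcp [0.6193 0.0421 0.3476] yang 1.614 tilt [ 0.013 -0.    -1.   ] F [0.1 0.2 0.7] gap 0.0553 q6 -1.64
   [185.  -44.1  45.2] yaw 0.043
   [186.9 -44.  190.2] yaw 0.043
```

View pics/s5.png

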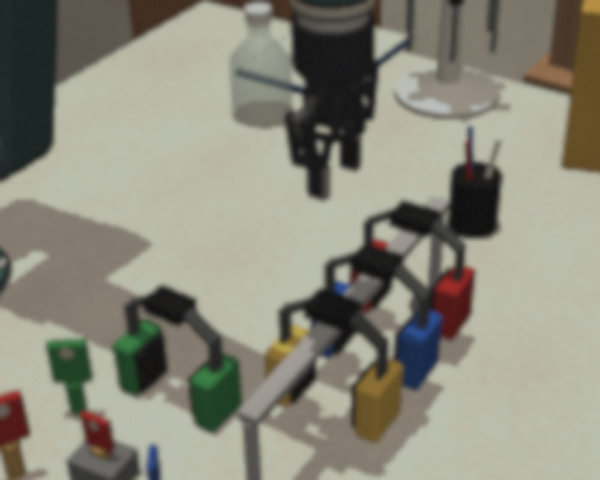

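Scaled: 183 mm / 750 = 0.244, 170 mm / 750 = 0.2267, 0.043 rad / 6.2832 = 0.0068.

move_arm([
  [0.0667,-0.016,0,0.0016,0.65],
  [0.1333,-0.032,0.0133,0.0032,0.65],
  [0.2,-0.048,0.0467,0.0048,0.8],
  [0.244,-0.0587,0.0867,0.0068,0.9],
  [0.244,-0.0587,0.14,0.0068,0.9],
  [0.244,-0.0587,0.1933,0.0068,0.9],
  [0.244,-0.0587,0.2267,0.0068,0.9],
  [0.244,-0.0587,0.244,0.0068,0.9],
  [0.244,-0.0587,0.244,0.0068,0.9],
  [0.244,-0.0587,0.244,0.0068,0.7],
])

```text
time: 28.0
ee_pos: [0.438, -0.0099, 0.1577]
tcp_rot: [-0.0, 1.0, -0.0, 0.001]
force: [0.1, 0.0, 0.2]
finger_gap: 0.061
grip_force: 0.0
```

Scaled: -35 mm / 750 = -0.0467, -5 mm / 750 = -0.0067.

move_arm([
  [0,0,0,0,0.5],
  [0,0,0,0,0.2],
  [0,0,0,0,0.2],
  [0,0,0,0,0.2],
  [0,0,0,0,0.2],
  [0,0,0,0,0.2],
  [0,0,0,0,0.2],
  [0,0,0,0,0.2],
  [0,0,-0.0067,0,0.2],
  [0,0,-0.0467,0,0.2],
])

```text
time: 29.25
ee_pos: [0.4348, -0.0096, 0.1884]
tcp_rot: [-0.0, 1.0, 0.0, -0.004]
force: [0.2, 0.7, -1.8]
finger_gap: 0.035
grip_force: 40.4
```

```bash
python3 - <<'E'
from h import *
plan([(.622,-.057,.375,.043)])
E
```

```text
t 29.2 tcp [ 0.4348 -0.0096  0.1884] yang 1.571 tilt [-0.008  0.001 -1.   ] F [ 0.2  0.7 -1.8] gap 0.035 q6 -1.72
   [-185.6  -47.2 -188.2] yaw -0.043
```

Scaled: -185 mm / 750 = -0.2467, -184 mm / 750 = -0.2453, -0.043 rad / 6.2832 = -0.0068.

move_arm([
  [0,0,-0.06,0,0.2],
  [0,0,-0.12,0,0.2],
  [0,0,-0.18,0,0.2],
  [0,0,-0.2373,0,0.2],
  [-0.0507,-0.0133,-0.2453,-0.0016,0.2],
  [-0.1067,-0.0267,-0.2453,-0.0032,0.2],
  [-0.1667,-0.0413,-0.2453,-0.0048,0.2],
  [-0.22,-0.0547,-0.2453,-0.0064,0.2],
  [-0.2467,-0.0627,-0.2453,-0.0068,0.2],
  [-0.2467,-0.0627,-0.2453,-0.0068,0.2],
])

```text
time: 30.5
ee_pos: [0.6229, -0.0574, 0.3721]
tcp_rot: [-0.021, 1.0, 0.0, -0.003]
force: [-0.7, 1.0, -1.4]
finger_gap: 0.035
grip_force: 40.4
```

Scaled: 183 mm / 750 = 0.244, 182 mm / 750 = 0.2427.

move_arm([
  [0,0,0.02,0,0.2],
  [0,0,0.0667,0,0.2],
  [0,0,0.1133,0,0.2],
  [0,0,0.16,0,0.2],
  [0,0,0.2,0,0.2],
  [0,0,0.2267,0,0.2],
  [0,0,0.2373,0,0.2],
  [0,0,0.2427,0,0.2],
  [0,0,0.244,0,0.2],
  [0,0,0.244,0,0.2],
])

```text
time: 31.75
ee_pos: [0.6225, -0.0568, 0.1934]
tcp_rot: [-0.022, 1.0, -0.0, 0.001]
force: [0.6, 0.6, -2.4]
finger_gap: 0.0349
grip_force: 40.4
```

move_arm([
  [0,0,0.0013,0,0.2],
  [0,0,0.0027,0,0.2],
  [0,0,0.0027,0,0.2],
  [0,0,0.004,0,0.2],
  [0,0,0.004,0,0.2],
  [0,0,0.004,0,0.2],
  [0,0,0.004,0,0.2],
  [0,0,0.004,0,0.2],
  [0,0,0.004,0,0.2],
  [0,0,0.004,0,0.2],
])

```text
time: 33.0
ee_pos: [0.6226, -0.0568, 0.1926]
tcp_rot: [-0.022, 1.0, -0.0, 0.002]
force: [-2.9, 0.6, 8.5]
finger_gap: 0.0351
grip_force: 41.6
```

Contact again. I'll release, rise, and measure the key and the slot.

Scaled: -150 mm / 750 = -0.2, -110 mm / 750 = -0.1467.

move_arm([
  [0,0,-0.0013,0,0.5],
  [0,0,-0.0013,0,0.6],
  [0,0,-0.0013,0,0.65],
  [0,0,-0.0013,0,0.65],
  [0,0,-0.0013,0,0.65],
  [0,0,-0.02,0,0.65],
  [0,0,-0.0467,0,0.65],
  [0,0,-0.0867,0,0.65],
  [0,0,-0.1467,0,0.65],
  [0,0,-0.2,0,0.65],
])

```text
time: 34.25
ee_pos: [0.6221, -0.0567, 0.3423]
tcp_rot: [-0.022, 1.0, -0.0, 0.001]
force: [1.2, 0.1, 0.4]
finger_gap: 0.0554
grip_force: 0.0
```

```bash
python3 - <<'E'
from h import *
a,Wt=cam('top'); b,Ws=cam('scene')
A=cv2.resize(a[185:305,290:430],(700,600),interpolation=cv2.INTER_CUBIC)
np.savez('m.npz',a=a,b=b,Wt=Wt,Ws=Ws)
cv2.imwrite('pics/t6.png',np.clip(A[...,::-1]*1.6,0,255).astype(np.uint8))
B=b[100:330,80:340]; save('s6.png',B,2.6)
for n,f,W in(('top',a,Wt),('scene',b,Ws)):
    h=cv2.cvtColor(f,cv2.COLOR_RGB2HSV)
    m=((h[...,0]<8)|(h[...,0]>170))&(h[...,1]>110)&(abs(W[...,0]-.44)<.035)&(abs(W[...,1]+.15)<.035)&(W[...,2]>.045)
    p=W[m]; r=cv2.minAreaRect((p[p[:,2]>.08][:,:2]*1000).astype(np.float32)); print(n,'key top',r,p[:,2].max(),len(p))
    s=W[(abs(W[...,2]-.036)<.006)&(abs(W[...,0]-.44)<.05)&(abs(W[...,1]+.15)<.05)]; print(' stand',cv2.minAreaRect((s[:,:2]*1000).astype(np.float32)))
    q=W[(abs(W[...,2]-.092)<.006)&(abs(W[...,0]-.5)<.05)&(abs(W[...,1]+.328)<.05)]; print(' block',cv2.minAreaRect((q[:,:2]*1000).astype(np.float32)),len(q))
    q=W[(abs(W[...,2]-.06)<.006)&(abs(W[...,0]-.5)<.2)&(abs(W[...,1]+.328)<.15)]; print(' console',cv2.minAreaRect((q[:,:2]*1000).astype(np.float32)),len(q))
plan([])
E
```

```text
top key top ((445.1392822265625, -153.72239685058594), (9.024913787841797, 32.85769271850586), 89.85003662109375) 0.09444136388337143 61
 stand ((444.9400634765625, -167.48228454589844), (28.290447235107422, 60.781837463378906), 88.64085388183594)
 block ((498.0051574707031, -327.6539001464844), (41.197166442871094, 40.334136962890625), 80.30223083496094) 206
 console ((526.0104370117188, -295.3094482421875), (340.63470458984375, 232.78216552734375), 2.600407123565674) 3220
scene key top ((447.7024841308594, -155.56369018554688), (12.442954063415527, 34.579288482666016), 84.12429809570312) 0.0928606597947581 115
 stand ((446.9381408691406, -155.05323791503906), (64.68047332763672, 50.16445541381836), 8.231471061706543)
 block ((499.3812561035156, -328.2203063964844), (40.748817443847656, 42.714149475097656), 82.33670806884766) 249
 console ((526.641845703125, -294.6958312988281), (233.4411163330078, 354.4935607910156), 87.65696716308594) 3969
t 34.4 tcp [ 0.6233 -0.0569  0.3477] yang 1.614 tilt [ 0.013 -0.002 -1.   ] F [ 0.8 -0.4  0.5] gap 0.0553 q6 -1.8
```

View pics/t6.png

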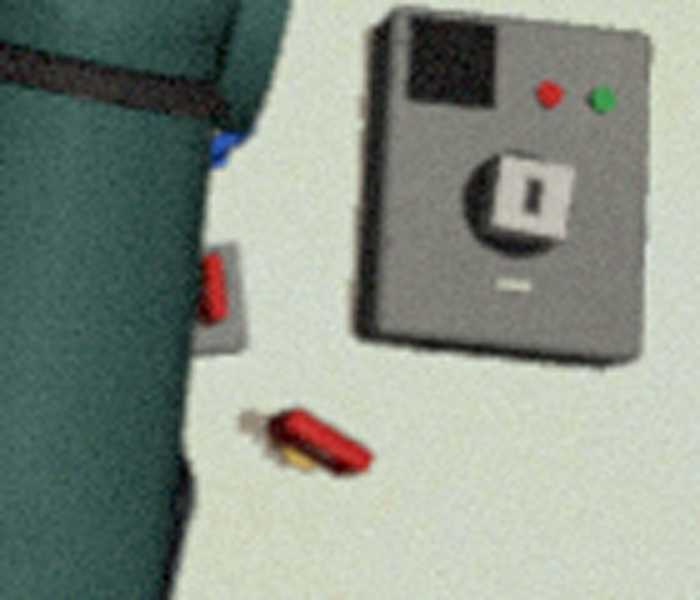

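View pics/s6.png

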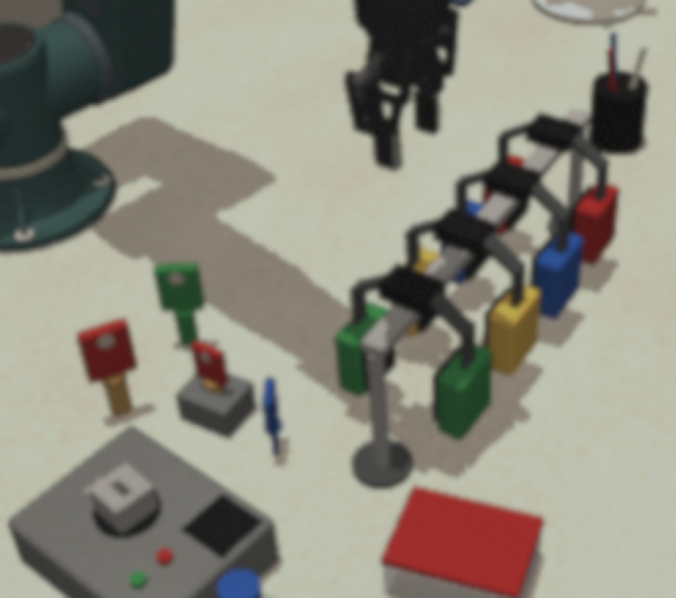

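All four headsets hang on the rail, with their pads on the bar in the scene crop from (410,290) to (555,130). The key candidates, in the crops:
- **Small red in the stand:** scene (208,362), top (213,287).
- **Larger red:** scene (105,350).
- **Green:** scene (180,285).
- **Blue:** scene (270,400).

Red and smaller means the one in the stand, and this enlarged view confirms it. I'll clear the arm for a precise look.

Scaled: 220 mm / 750 = 0.2933, 130 mm / 750 = 0.1733.

move_arm([
  [0.0667,0.0333,0,0,0.65],
  [0.1333,0.0667,0,0,0.65],
  [0.2,0.1,0,0,0.65],
  [0.2667,0.1333,0,0,0.65],
  [0.2933,0.1733,0,0,0.65],
  [0.2933,0.2,0,0,0.65],
  [0.2933,0.2,0,0,0.65],
  [0.2933,0.2,0,0,0.65],
  [0.2933,0.2,0,0,0.65],
  [0.2933,0.2,0,0,0.65],
])

```text
time: 35.6
ee_pos: [0.3961, 0.0831, 0.3391]
tcp_rot: [-0.021, 1.0, -0.0, -0.0]
force: [0.4, -0.2, 0.1]
finger_gap: 0.0556
grip_force: 0.0
```

```bash
cat > meas.py <<'E'
from h import *
def rect(p): 
    (x,y),(w,h),a=cv2.minAreaRect((p[:,:2]*1000).astype(np.float32)); 
    return f'({x:.1f},{y:.1f}) {w:.1f}x{h:.1f} ang {((a+45)%90)-45:.1f} med {np.round(np.median(p,0)*1000,1)} n{len(p)}'
def near(W,x,y,z,r,dz): return (np.hypot(W[...,0]-x,W[...,1]-y)<r)&(abs(W[...,2]-z)<dz)
def slot(f,W):
    g=f.astype(float).mean(2); m=near(W,.498,-.328,.092,.03,.006)
    r=near(W,.498,-.328,.085,.0145,.02)      # inner block: dark pixels = slot
    t=np.percentile(g[m],70); w=np.clip(t*.8-g,0,None)*r
    P=W.copy(); # intersect ray with z=.092 using block top plane: local affine fit pixel->xy
    v,u=np.nonzero(m); A=np.c_[u,v,np.ones(len(u))]; C,_,_,_=np.linalg.lstsq(A,W[m][:,:2],rcond=None)
    v,u=np.nonzero(w>0); ww=w[w>0]; xy=np.c_[u,v,np.ones(len(u))]@C
    c=(xy*ww[:,None]).sum(0)/ww.sum(); d=xy-c; cov=(d.T*ww)@d/ww.sum(); e,V=np.linalg.eigh(cov); k=V[:,1]*np.sign(V[0,1])
    return np.round(c*1000,1),'dev',round(np.arctan2(k[1],k[0]),3),'sd',np.round(np.sqrt(e)*1000,1),len(ww)
def red(f,W,x,y,z,r,dz):
    h=cv2.cvtColor(f,cv2.COLOR_RGB2HSV); m=((h[...,0]<8)|(h[...,0]>170))&(h[...,1]>100)&near(W,x,y,z,r,dz); return W[m]
E
python3 - <<'E'
from meas import *
for i in range(3):
  for n in('top','scene'):
    f,W=cam(n); 
    print(n,'slot',slot(f,W),'block',rect(W[near(W,.498,-.328,.092,.035,.005)]))
    p=red(f,W,.443,-.15,.085,.03,.012); print('  key',rect(p)); p=p[p[:,2]>.085]; print('  keytop',rect(p))
    print('  stand',rect(W[near(W,.443,-.15,.036,.05,.006)]),'console',rect(W[near(W,.513,-.328,.06,.16,.006)]))
plan([])
E
```

```text
top slot (array([ 499. , -328.5]), 'dev', np.float64(-0.165), 'sd', array([2.2, 5.2]), 27) block (497.9,-327.8) 41.6x41.4 ang -9.9 med [ 497.8 -327.2   91.3] n198
  key (444.9,-154.6) 34.1x9.1 ang 4.7 med [ 444.9 -152.7   89.9] n57
  keytop (445.3,-154.7) 33.2x8.9 ang 4.7 med [ 446.5 -154.6   90.4] n46
  stand (445.6,-155.5) 60.8x50.6 ang 5.4 med [ 440.3 -149.7   35.2] n286 console (548.5,-294.3) 226.2x255.3 ang -5.3 med [ 516.1 -326.1   59.5] n3204
scene slot (array([ 499.3, -328. ]), 'dev', np.float64(-0.125), 'sd', array([1.7, 4. ]), 22) block (501.4,-328.5) 41.3x46.3 ang -9.5 med [ 499.9 -327.9   90.3] n239
  key (448.2,-156.2) 12.4x37.0 ang -2.5 med [ 449.8 -156.9   86.4] n69
  keytop (447.1,-156.2) 12.4x34.8 ang -2.5 med [ 447.9 -155.5   87.9] n44
  stand (447.4,-154.3) 62.1x51.5 ang 7.1 med [ 454.7 -162.5   34.9] n265 console (518.8,-288.6) 233.9x191.6 ang -4.9 med [ 531.  -341.8   58.8] n3866
top slot (array([ 499. , -328.6]), 'dev', np.float64(-0.182), 'sd', array([2.2, 5.2]), 27) block (498.4,-327.2) 42.1x40.9 ang -9.4 med [ 497.7 -328.3   91.3] n198
  key (444.6,-154.6) 34
[... 1044 characters left out ...]
5.2,-155.3) 60.4x50.5 ang 3.9 med [ 442.5 -149.2   35.1] n283 console (547.3,-293.5) 227.0x253.4 ang -4.9 med [ 514.5 -326.5   59.4] n3190
scene slot (array([ 499.3, -328. ]), 'dev', np.float64(-0.128), 'sd', array([1.7, 4.1]), 21) block (499.0,-328.2) 41.1x42.0 ang -6.4 med [ 500.7 -327.8   90.2] n238
  key (450.0,-154.8) 36.2x11.9 ang 2.4 med [ 450.9 -156.9   86.9] n67
  keytop (448.5,-154.6) 11.1x32.5 ang -3.0 med [ 448.1 -155.9   88.9] n41
  stand (446.8,-155.4) 63.5x49.9 ang 7.7 med [ 455.2 -162.6   34.9] n271 console (518.6,-288.5) 235.3x192.0 ang -5.0 med [ 530.6 -342.2   58.8] n3874
t 35.9 tcp [0.3959 0.0835 0.3393] yang 1.614 tilt [-0.  0. -1.] F [-0.1 -0.2 -0.8] gap 0.0556 q6 -1.55
```

Scaled: -240 mm / 750 = -0.32, 179 mm / 750 = 0.2387, -0.05 rad / 6.2832 = -0.008.

move_arm([
  [-0.0107,-0.064,0,-0.0016,0.65],
  [-0.0213,-0.1333,0.0133,-0.0048,0.65],
  [-0.032,-0.2,0.0533,-0.0064,0.65],
  [-0.0427,-0.2667,0.1067,-0.008,0.65],
  [-0.052,-0.32,0.16,-0.008,0.65],
  [-0.052,-0.32,0.2133,-0.008,0.65],
  [-0.052,-0.32,0.2387,-0.008,0.65],
  [-0.052,-0.32,0.2387,-0.008,0.65],
  [-0.052,-0.32,0.2387,-0.008,0.65],
  [-0.052,-0.32,0.2387,-0.008,0.65],
])

```text
time: 37.15
ee_pos: [0.446, -0.1547, 0.162]
tcp_rot: [-0.047, 0.999, -0.001, 0.001]
force: [0.6, 0.4, 0.6]
finger_gap: 0.0551
grip_force: 0.0
```

```bash
python3 - <<'E'
from h import *
plan([(.4455,-.155,.072,.095)])
E
```

```text
t 37.1 tcp [ 0.446  -0.1547  0.162 ] yang 1.664 tilt [ 0.003 -0.001 -1.   ] F [0.6 0.4 0.6] gap 0.0551 q6 -2.12
   [ 0.8 -0.1 90. ] yaw -0.001
```

Scaled: 89 mm / 750 = 0.1187, 87 mm / 750 = 0.116.

move_arm([
  [0,0,0.0267,0,0.65],
  [0,0,0.06,0,0.65],
  [0,0,0.0867,0,0.65],
  [0,0,0.1067,0,0.65],
  [0,0,0.116,0,0.65],
  [0,0,0.1187,0,0.65],
  [0,0,0.1187,0,0.65],
  [0,0,0.1187,0,0.65],
  [0,0,0.1187,0,0.65],
  [0,0,0.1187,0,0.65],
])

```text
time: 38.4
ee_pos: [0.4453, -0.1545, 0.0715]
tcp_rot: [-0.047, 0.999, -0.0, 0.0]
force: [0.5, -0.2, 0.1]
finger_gap: 0.0553
grip_force: 0.0
```

move_arm([
  [0,0,0,0,0.5],
  [0,0,0,0,0.35],
  [0,0,0,0,0.2],
  [0,0,0,0,0.1],
  [0,0,0,0,0],
  [0,0,0,0,0],
  [0,0,0,0,0],
  [0,0,0,0,0],
  [0,0,0,0,0],
  [0,0,0,0,0],
], grip_force=40)

```text
time: 39.65
ee_pos: [0.4452, -0.1545, 0.0713]
tcp_rot: [-0.047, 0.999, 0.0, 0.0]
force: [-0.2, 0.5, 0.2]
finger_gap: 0.0098
grip_force: 38.9
```

```bash
python3 - <<'E'
from h import *
plan([(.4455,-.155,.2,.095)])
E
```

```text
t 39.6 tcp [ 0.4452 -0.1545  0.0713] yang 1.664 tilt [ 0.  0. -1.] F [-0.2  0.5  0.2] gap 0.0098 q6 -2.12
   [  -0.3   -0.5 -128.7] yaw -0.002
```

Scaled: -178 mm / 750 = -0.2373, -124 mm / 750 = -0.1653, 0.248 rad / 6.2832 = 0.0395.

move_arm([
  [0,0,-0.0133,0,0],
  [0,0,-0.04,0,0],
  [0,0,-0.08,0,0],
  [0,0,-0.1267,0,0],
  [0,0,-0.1653,0,0],
  [-0.008,-0.0373,-0.1653,0.0064,0],
  [-0.0187,-0.0907,-0.1653,0.0159,0],
  [-0.032,-0.1533,-0.1653,0.0255,0],
  [-0.044,-0.2093,-0.1653,0.035,0],
  [-0.0493,-0.2373,-0.1653,0.0395,0],
])

```text
time: 40.9
ee_pos: [0.4988, -0.3304, 0.1954]
tcp_rot: [0.079, 0.997, -0.0, 0.0]
force: [-0.2, -1.0, -0.3]
finger_gap: 0.0098
grip_force: 39.0
```

move_arm([
  [0,0,0,0,0],
  [0,0,0,0,0],
  [0,0,0,0,0],
  [0,0,0,0,0],
  [0,0,0,0,0],
  [0,0,0,0,0],
  [0,0,0,0,0],
  [0,0,0,0,0],
  [0,0,0,0,0],
  [0,0,0,0,0],
])

```text
time: 42.15
ee_pos: [0.4986, -0.3283, 0.1953]
tcp_rot: [0.077, 0.997, 0.0, -0.0]
force: [-0.1, -0.4, -1.6]
finger_gap: 0.0096
grip_force: 39.0
```

```bash
python3 - <<'E'
from meas import *
plan([])
for n in('top','scene'):
    f,W=cam(n)
    p=red(f,W,.499,-.328,.195,.05,.04); print(n,'red',len(p), rect(p) if len(p)>5 else '', p[:,2].min() if len(p) else '')
    print(' slot',slot(f,W))
    if n=='scene': save('s7.png',f[220:345,70:230],5)
    else: save('t7.png',f[170:280,330:460],5)
E
```

```text
t 42.1 tcp [ 0.4986 -0.3283  0.1953] yang 1.416 tilt [-0.  0. -1.] F [-0.1 -0.4 -1.6] gap 0.0096 q6 -2.09
top red 0  
 slot (array([ 505.3, -324.6]), 'dev', np.float64(-0.677), 'sd', array([0.2, 7. ]), 3)
scene red 106 (499.8,-314.4) 19.5x53.3 ang 25.5 med [ 514.2 -331.6  207.1] n106 0.17307237998526004
 slot (array([ 501.4, -328.7]), 'dev', np.float64(-0.373), 'sd', array([0.9, 2. ]), 6)
```

View pics/s7.png

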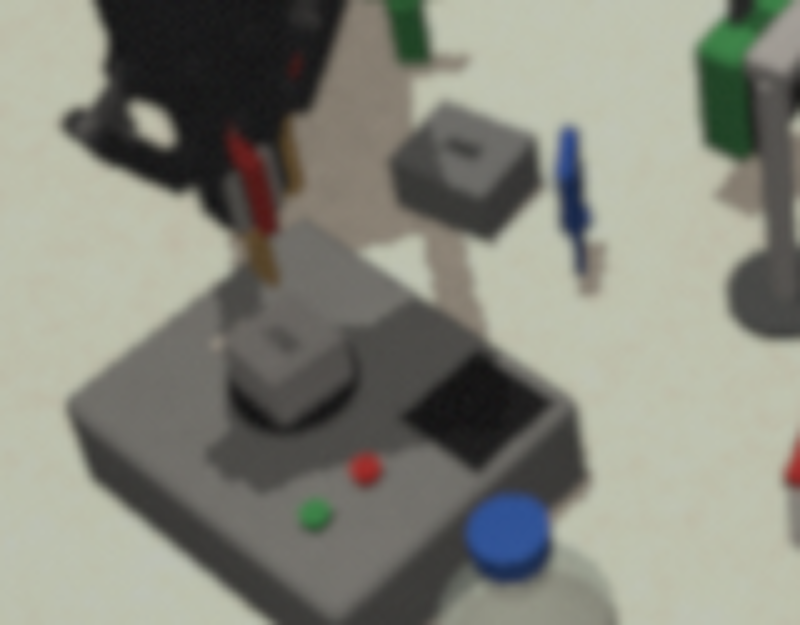

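The held key's blade tip is at crop (265,280), directly above the slot at (285,340). The key hangs upright. I'll lower it to the mouth, then feel for the slot gently.

Scaled: 43 mm / 750 = 0.0573, 41 mm / 750 = 0.0547.

move_arm([
  [0,0,0.0133,0,0],
  [0,0,0.0267,0,0],
  [0,0,0.036,0,0],
  [0,0,0.0427,0,0],
  [0,0,0.0467,0,0],
  [0,0,0.0493,0,0],
  [0,0,0.052,0,0],
  [0,0,0.0547,0,0],
  [0,0,0.0573,0,0],
  [0,0,0.0573,0,0],
])

```text
time: 43.5
ee_pos: [0.4985, -0.3281, 0.1521]
tcp_rot: [0.077, 0.997, 0.0, -0.0]
force: [0.2, -0.2, -0.1]
finger_gap: 0.0093
grip_force: 39.0
```

```bash
python3 - <<'E'
from h import *
plan([]); print(ctrl.observe()['torque'])
E
```

```text
t 43.5 tcp [ 0.4985 -0.3281  0.1521] yang 1.416 tilt [-0.  0. -1.] F [ 0.2 -0.2 -0.1] gap 0.0093 q6 -2.09
[-0.02204527 -0.05064007  0.00131702]
```

Tip is about 5 mm below the mouth with no force, so it's in the slot. Continuing down.

Scaled: 23 mm / 750 = 0.0307, 22 mm / 750 = 0.0293.

move_arm([
  [0,0,0.004,0,0],
  [0,0,0.008,0,0],
  [0,0,0.012,0,0],
  [0,0,0.016,0,0],
  [0,0,0.02,0,0],
  [0,0,0.024,0,0],
  [0,0,0.0267,0,0],
  [0,0,0.0293,0,0],
  [0,0,0.0307,0,0],
  [0,0,0.0307,0,0],
])

```text
time: 44.75
ee_pos: [0.4986, -0.3282, 0.1292]
tcp_rot: [0.077, 0.997, 0.0, -0.0]
force: [-0.7, 0.0, -1.1]
finger_gap: 0.0096
grip_force: 39.0
```

```bash
python3 - <<'E'
from h import *
f,W=cam('scene'); plan([]); save('s8.png',f[220:345,70:230],4)
E
```

```text
t 44.8 tcp [ 0.4986 -0.3283  0.1293] yang 1.416 tilt [ 0.  0. -1.] F [ 0.5  0.1 -1.1] gap 0.0099 q6 -2.09
```

View pics/s8.png

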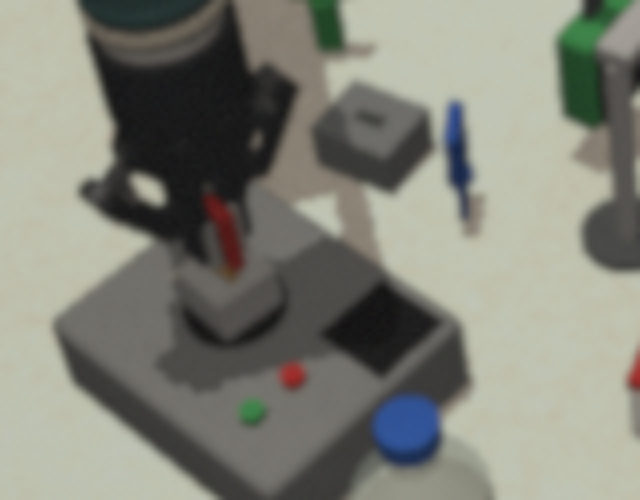

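The blade is inside the block, and the red handle sits right above it at (228,240). I'll seat it the last few millimetres until force shows.

Scaled: 3 mm / 750 = 0.004, 2.5 mm / 750 = 0.0033.

move_arm([
  [0,0,0.0007,0,0],
  [0,0,0.0013,0,0],
  [0,0,0.002,0,0],
  [0,0,0.0027,0,0],
  [0,0,0.0033,0,0],
  [0,0,0.004,0,0],
  [0,0,0.004,0,0],
  [0,0,0.004,0,0],
  [0,0,0.004,0,0],
  [0,0,0.004,0,0],
])

```text
time: 46.05
ee_pos: [0.4987, -0.3283, 0.1272]
tcp_rot: [0.077, 0.997, -0.0, 0.0]
force: [-1.0, 1.4, 5.3]
finger_gap: 0.0094
grip_force: 39.9
```

Scaled: 1.06 rad / 6.2832 = 0.1687.

move_arm([
  [0,0,0,0.0191,0],
  [0,0,0,0.0382,0],
  [0,0,0,0.0573,0],
  [0,0,0,0.0764,0],
  [0,0,0,0.0955,0],
  [0,0,0,0.1146,0],
  [0,0,0,0.1337,0],
  [0,0,0,0.1528,0],
  [0,0,0,0.1687,0],
  [0,0,0,0.1687,0],
])

```text
time: 47.3
ee_pos: [0.4986, -0.3293, 0.1272]
tcp_rot: [0.57, 0.821, -0.001, 0.001]
force: [-1.3, -1.0, 4.9]
finger_gap: 0.0096
grip_force: 39.9
```

```bash
python3 - <<'E'
from h import *
plan([]); o=ctrl.observe(); print(o['torque'],o['joint_torque'][5])
E
```

```text
t 47.3 tcp [ 0.4986 -0.3293  0.1272] yang 0.357 tilt [ 0.001 -0.002 -1.   ] F [-1.3 -1.   4.9] gap 0.0096 q6 -1.03
[-0.30571141  0.39960518  0.02435586] 0.20009870175272226
```

Scaled: 0.2 rad / 6.2832 = 0.0318.

move_arm([
  [0,0,0,0.0048,0],
  [0,0,0,0.0095,0],
  [0,0,0,0.0143,0],
  [0,0,0,0.0191,0],
  [0,0,0,0.0239,0],
  [0,0,0,0.0286,0],
  [0,0,0,0.0318,0],
  [0,0,0,0.0318,0],
  [0,0,0,0.0318,0],
  [0,0,0,0.0318,0],
])

```text
time: 48.55
ee_pos: [0.4983, -0.3294, 0.1272]
tcp_rot: [0.649, 0.761, -0.001, 0.001]
force: [-3.1, -2.0, 4.6]
finger_gap: 0.0097
grip_force: 39.9
```

```bash
python3 - <<'E'
from h import *
plan([]); o=ctrl.observe(); print(o['torque'],o['joint_torque'][5])
E
```

```text
t 48.5 tcp [ 0.4983 -0.3294  0.1272] yang 0.158 tilt [ 0.    -0.003 -1.   ] F [-3.1 -2.   4.6] gap 0.0097 q6 -0.84
[-0.2766993   0.54502012  0.05093925] 0.03641075687482953
```

Scaled: 0.06 rad / 6.2832 = 0.0095.

move_arm([
  [0,0,0,0.0032,0],
  [0,0,0,0.0064,0],
  [0,0,0,0.0095,0],
  [0,0,0,0.0095,0],
  [0,0,0,0.0095,0],
  [0,0,0,0.0095,0],
  [0,0,0,0.0095,0],
  [0,0,0,0.0095,0],
  [0,0,0,0.0095,0],
  [0,0,0,0.0095,0],
])

```text
time: 49.8
ee_pos: [0.4983, -0.3294, 0.1272]
tcp_rot: [0.672, 0.741, -0.001, 0.001]
force: [-2.4, -2.0, 6.8]
finger_gap: 0.0094
grip_force: 39.9
```

```bash
python3 - <<'E'
from h import *
plan([]); o=ctrl.observe(); print(o['torque'],o['joint_torque'][5])
E
```

```text
t 49.8 tcp [ 0.4983 -0.3294  0.1272] yang 0.098 tilt [-0.    -0.003 -1.   ] F [-2.4 -2.   6.8] gap 0.0094 q6 -0.78
[-0.2904911   0.61142326  0.02069053] 0.036775743355974555
```

Scaled: 0.06 rad / 6.2832 = 0.0095.

move_arm([
  [0,0,0,0.0032,0],
  [0,0,0,0.0064,0],
  [0,0,0,0.0095,0],
  [0,0,0,0.0127,0],
  [0,0,0,0.0127,0],
  [0,0,0,0.0127,0],
  [0,0,0,0.0127,0],
  [0,0,0,0.0127,0],
  [0,0,0,0.0127,0],
  [0,0,0,0.0127,0],
])

```text
time: 51.05
ee_pos: [0.4982, -0.3293, 0.1273]
tcp_rot: [0.7, 0.714, -0.001, 0.001]
force: [-3.3, -2.0, 5.9]
finger_gap: 0.0098
grip_force: 40.6
```

```bash
python3 - <<'E'
from meas import *
plan([]); o=ctrl.observe(); print(o['torque'],o['joint_torque'][5])
for n in('top','scene'):
    f,W=cam(n); print(n,rect(W[near(W,.498,-.328,.092,.03,.005)]))
    if n=='scene': save('s9.png',f[220:345,70:230],4)
E
```

```text
t 51.0 tcp [ 0.4982 -0.3293  0.1273] yang 0.019 tilt [-0.    -0.003 -1.   ] F [-3.3 -2.   5.9] gap 0.0098 q6 -0.7
[-0.29464857  0.61956248  0.49226038] 0.5009616538882256
top (508.3,-307.8) 10.4x20.0 ang -40.6 med [ 509.2 -309.2   91. ] n21
scene (500.3,-327.8) 39.3x42.9 ang 12.9 med [ 507.5 -335.2   90.2] n162
```

View pics/s9.png

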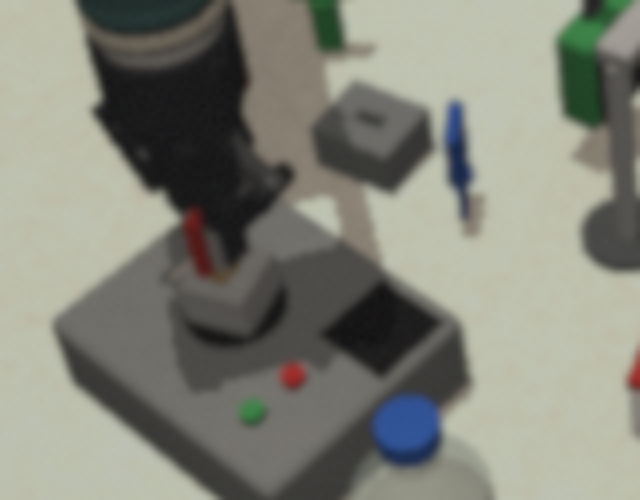

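Torque jumped to 0.49 N m, so the stop is reached, and the block has turned about 1.2 rad. I'll release, rise and check.

Scaled: -60 mm / 750 = -0.08, -30 mm / 750 = -0.04, -0.02 rad / 6.2832 = -0.0032.

move_arm([
  [0,0,0,-0.0032,0],
  [0,0,0,-0.0032,0],
  [0,0,0,-0.0032,0.2],
  [0,0,0,-0.0032,0.4],
  [0,0,0,-0.0032,0.5],
  [0,0,0,-0.0032,0.5],
  [0,0,0,-0.0032,0.5],
  [0,0,-0.0133,-0.0032,0.5],
  [0,0,-0.04,-0.0032,0.5],
  [0,0,-0.08,-0.0032,0.5],
])

```text
time: 52.4
ee_pos: [0.4982, -0.328, 0.1866]
tcp_rot: [0.694, 0.72, -0.0, -0.001]
force: [0.0, 0.3, -0.3]
finger_gap: 0.0429
grip_force: 0.0
```

Scaled: -150 mm / 750 = -0.2, -130 mm / 750 = -0.1733.

move_arm([
  [0,0,-0.0533,0,0.5],
  [0,0,-0.12,0,0.5],
  [0,0,-0.1733,0,0.5],
  [0,0.0533,-0.2,0,0.5],
  [0,0.1067,-0.2,0,0.5],
  [0,0.0533,-0.2,0,0.5],
  [0,-0.0533,-0.2,0,0.5],
  [0,-0.1333,-0.2,0,0.5],
  [0,-0.2,-0.2,0,0.5],
  [0,-0.2,-0.2,0,0.5],
])

```text
time: 53.65
ee_pos: [0.3456, -0.3335, 0.3379]
tcp_rot: [0.696, 0.718, -0.0, 0.001]
force: [1.2, 0.3, -0.5]
finger_gap: 0.0431
grip_force: 0.0
```

```bash
python3 - <<'E'
from meas import *
plan([])
for n in('top','scene'):
    f,W=cam(n); print(n,rect(W[near(W,.498,-.328,.092,.03,.005)]))
    p=red(f,W,.499,-.328,.13,.04,.03); print(' key',rect(p) if len(p)>4 else len(p),'ztop',np.percentile(p[:,2],[90,98,100]) if len(p) else '')
    if n=='scene': save('s10.png',f[100:370,60:370],2.2)
E
```

```text
t 53.6 tcp [ 0.3456 -0.3335  0.3379] yang 0.032 tilt [ 0.001 -0.002 -1.   ] F [ 1.2  0.3 -0.5] gap 0.0431 q6 -0.92
top (498.3,-327.3) 40.0x42.1 ang 16.4 med [ 492.7 -323.7   91.4] n148
 key (498.6,-328.1) 10.8x36.1 ang 5.2 med [ 497.1 -324.9  145.8] n68 ztop [0.14996269 0.15135981 0.15209156]
scene (500.1,-328.9) 40.2x43.1 ang 19.2 med [ 507.2 -332.6   89.8] n173
 key (501.1,-330.5) 11.3x35.2 ang 5.1 med [ 503.1 -333.2  130.8] n188 ztop [0.14709185 0.14911114 0.14947557]
```

View pics/s10.png

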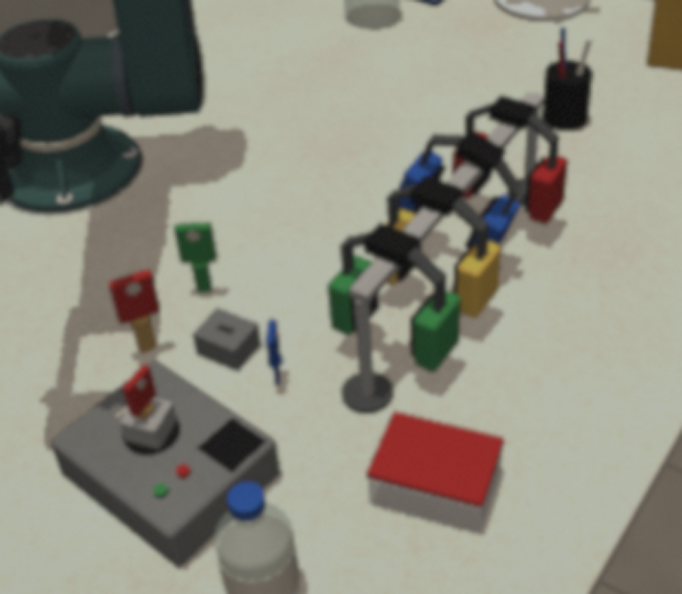

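The key is seated: its top reads 0.149 m, and the block is at the on angle. The blue headset looks tilted though, with cups at (425,175) and (500,220), so it may have been knocked. I'll wait a little and measure.

move_arm([
  [0,0,0,0,0.5],
  [0,0,0,0,0.5],
  [0,0,0,0,0.5],
  [0,0,0,0,0.5],
  [0,0,0,0,0.5],
  [0,0,0,0,0.5],
  [0,0,0,0,0.5],
  [0,0,0,0,0.5],
  [0,0,0,0,0.5],
  [0,0,0,0,0.5],
])

```text
time: 55.0
ee_pos: [0.3486, -0.3337, 0.3363]
tcp_rot: [0.694, 0.72, 0.0, 0.0]
force: [-0.0, 0.6, 0.2]
finger_gap: 0.0427
grip_force: 0.0
```

```bash
cat > hung.py <<'E'
from meas import *
def hung():
  for n in('top','scene'):
    f,W=cam(n); hs=headsets(f,W,n); g=f.astype(float).mean(2)
    for k,m in hs.items():
        c=W[m&(W[...,0]>.52)&(W[...,2]>.02)]; s=[]
        for q in(c[c[:,0]>.62],c[c[:,0]<.62]):
            if len(q)>8: s.append((np.round(np.median(q,0)*1000).astype(int).tolist(),np.round(np.percentile(q[:,2],[3,97])*1000).astype(int).tolist(),len(q)))
        print(n,k,s)
    if n=='top':
        v=W[(abs(W[...,2]-.186)<.012)&(abs(W[...,0]-.616)<.06)&(abs(W[...,1]-.09)<.25)]; h,e=np.histogram(v[:,1],bins=np.arange(-.12,.32,.01)); print('pads y:',[(round(a+.005,3),b) for a,b in zip(e,h) if b>3])
E
python3 - <<'E'
from hung import *
hung(); f,W=cam('scene'); save('s11.png',f[120:280,190:340],4)
E
```

```text
top red [([663, 227, 108], [100, 173], 126), ([544, 229, 107], [54, 118], 276)]
top blue [([667, 130, 107], [101, 176], 108), ([544, 129, 111], [61, 117], 281)]
top yellow [([672, 51, 109], [89, 184], 146), ([552, 40, 107], [57, 114], 280)]
top green [([677, -41, 109], [103, 169], 114), ([558, -52, 108], [78, 115], 197)]
pads y: [(np.float64(-0.075), np.int64(39)), (np.float64(-0.065), np.int64(89)), (np.float64(-0.055), np.int64(91)), (np.float64(-0.045), np.int64(81)), (np.float64(0.025), np.int64(60)), (np.float64(0.035), np.int64(82)), (np.float64(0.045), np.int64(86)), (np.float64(0.055), np.int64(74)), (np.float64(0.115), np.int64(9)), (np.float64(0.125), np.int64(80)), (np.float64(0.135), np.int64(89)), (np.float64(0.145), np.int64(82)), (np.float64(0.155), np.int64(38)), (np.float64(0.225), np.int64(80)), (np.float64(0.235), np.int64(84)), (np.float64(0.245), np.int64(86)), (np.float64(0.255), np.int64(43))]
scene red [([676, 225, 99], [52, 111], 273), ([559, 244, 107], [45, 185], 29)]
scene blue [([690, 122, 98], [57, 119], 410), ([583, 106, 56], [41, 127], 59)]
scene yellow [([684, 24, 91], [46, 111], 464), ([566, 48, 108], [47, 140], 55)]
scene green [([689, -75, 93], [52, 109], 441), ([570, -87, 99], [52, 110], 209)]
```

View pics/s11.png

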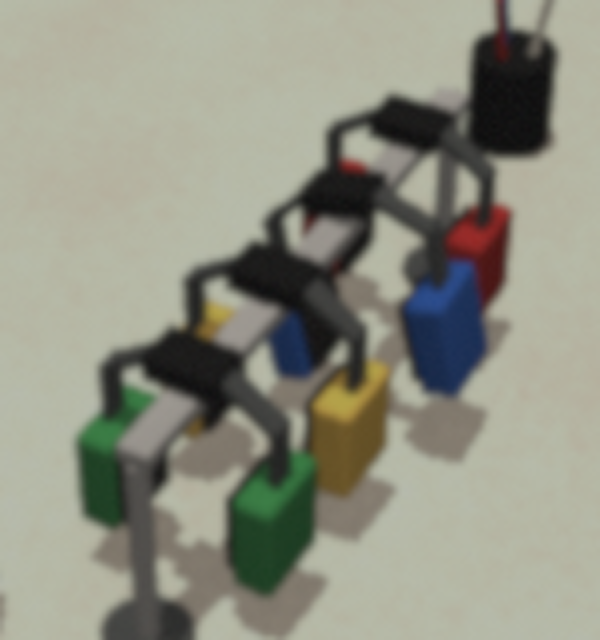

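The blue headset was knocked and is swaying, but it still hangs. The pads are at y = -59, 41, 138 and 240 mm. I'll let it settle a little.

move_arm([
  [0,0,0,0,0.5],
  [0,0,0,0,0.5],
  [0,0,0,0,0.5],
  [0,0,0,0,0.5],
  [0,0,0,0,0.5],
  [0,0,0,0,0.5],
  [0,0,0,0,0.5],
  [0,0,0,0,0.5],
  [0,0,0,0,0.5],
  [0,0,0,0,0.5],
])

```text
time: 56.4
ee_pos: [0.3487, -0.3337, 0.3363]
tcp_rot: [0.694, 0.72, 0.0, -0.0]
force: [-0.9, 0.9, -1.2]
finger_gap: 0.0432
grip_force: 0.0
```

move_arm([
  [0,0,0,0,0.5],
  [0,0,0,0,0.5],
  [0,0,0,0,0.5],
  [0,0,0,0,0.5],
  [0,0,0,0,0.5],
  [0,0,0,0,0.5],
  [0,0,0,0,0.5],
  [0,0,0,0,0.5],
  [0,0,0,0,0.5],
  [0,0,0,0,0.5],
])

```text
time: 57.65
ee_pos: [0.3487, -0.3337, 0.3363]
tcp_rot: [0.694, 0.72, 0.0, -0.0]
force: [-0.2, 0.7, 0.3]
finger_gap: 0.0429
grip_force: 0.0
```

move_arm([
  [0,0,0,0,0.5],
  [0,0,0,0,0.5],
  [0,0,0,0,0.5],
  [0,0,0,0,0.5],
  [0,0,0,0,0.5],
  [0,0,0,0,0.5],
  [0,0,0,0,0.5],
  [0,0,0,0,0.5],
  [0,0,0,0,0.5],
  [0,0,0,0,0.5],
])

```text
time: 58.9
ee_pos: [0.3487, -0.3337, 0.3363]
tcp_rot: [0.694, 0.72, 0.0, -0.0]
force: [0.1, 0.0, 1.0]
finger_gap: 0.0427
grip_force: 0.0
```

move_arm([
  [0,0,0,0,0.5],
  [0,0,0,0,0.5],
  [0,0,0,0,0.5],
  [0,0,0,0,0.5],
  [0,0,0,0,0.5],
  [0,0,0,0,0.5],
  [0,0,0,0,0.5],
  [0,0,0,0,0.5],
  [0,0,0,0,0.5],
  [0,0,0,0,0.5],
])

```text
time: 60.15
ee_pos: [0.3487, -0.3337, 0.3363]
tcp_rot: [0.694, 0.72, 0.0, -0.0]
force: [0.3, -0.1, -0.2]
finger_gap: 0.0429
grip_force: 0.0
```

move_arm([
  [0,0,0,0,0.5],
  [0,0,0,0,0.5],
  [0,0,0,0,0.5],
  [0,0,0,0,0.5],
  [0,0,0,0,0.5],
  [0,0,0,0,0.5],
  [0,0,0,0,0.5],
  [0,0,0,0,0.5],
  [0,0,0,0,0.5],
  [0,0,0,0,0.5],
])

```text
time: 61.4
ee_pos: [0.3487, -0.3337, 0.3363]
tcp_rot: [0.694, 0.72, 0.0, -0.0]
force: [0.6, 0.3, -0.2]
finger_gap: 0.0425
grip_force: 0.0
```

move_arm([
  [0,0,0,0,0.5],
  [0,0,0,0,0.5],
  [0,0,0,0,0.5],
  [0,0,0,0,0.5],
  [0,0,0,0,0.5],
  [0,0,0,0,0.5],
  [0,0,0,0,0.5],
  [0,0,0,0,0.5],
  [0,0,0,0,0.5],
  [0,0,0,0,0.5],
])

```text
time: 62.65
ee_pos: [0.3487, -0.3337, 0.3363]
tcp_rot: [0.694, 0.72, 0.0, -0.0]
force: [0.1, 0.6, -0.9]
finger_gap: 0.0424
grip_force: 0.0
```

```bash
python3 - <<'E'
from hung import *
hung()
for i in range(6):
    f,W=cam('scene'); m=headsets(f,W,'scene')['blue']; c=W[m&(W[...,0]>.62)&(W[...,2]>.02)]; print(np.round(np.median(c,0),3))
E
```

```text
top red [([662, 227, 108], [98, 181], 124), ([543, 229, 107], [54, 118], 273)]
top blue [([660, 126, 103], [97, 179], 86), ([537, 130, 116], [65, 125], 337)]
top yellow [([672, 51, 109], [93, 183], 147), ([552, 40, 107], [55, 115], 279)]
top green [([676, -41, 109], [102, 170], 117), ([559, -52, 108], [64, 114], 203)]
pads y: [(np.float64(-0.075), np.int64(40)), (np.float64(-0.065), np.int64(88)), (np.float64(-0.055), np.int64(90)), (np.float64(-0.045), np.int64(80)), (np.float64(0.025), np.int64(60)), (np.float64(0.035), np.int64(85)), (np.float64(0.045), np.int64(82)), (np.float64(0.055), np.int64(74)), (np.float64(0.115), np.int64(9)), (np.float64(0.125), np.int64(85)), (np.float64(0.135), np.int64(106)), (np.float64(0.145), np.int64(85)), (np.float64(0.155), np.int64(41)), (np.float64(0.215), np.int64(5)), (np.float64(0.225), np.int64(78)), (np.float64(0.235), np.int64(87)), (np.float64(0.245), np.int64(80)), (np.float64(0.255), np.int64(45))]
scene red [([673, 217, 90], [46, 110], 357), ([563, 207, 107], [45, 188], 31)]
scene blue [([668, 126, 97], [62, 107], 251), ([553, 134, 120], [86, 183], 78)]
scene yellow [([684, 24, 91], [47, 112], 462), ([565, 46, 108], [45, 128], 61)]
scene green [([689, -75, 93], [52, 109], 442), ([570, -87, 100], [52, 110], 201)]
[0.671 0.125 0.098]
[0.679 0.123 0.095]
[0.686 0.121 0.095]
[0.692 0.123 0.099]
[0.693 0.123 0.101]
[0.691 0.122 0.099]
```

Blue sways only by about a centimetre and its pad stays put. Handing in.

```bash
python3 -c "
from plant import ctrl
print(ctrl.job_done())"
```

```text
the job is handed in; nothing more can be done
None
```

The job is handed in: all four ear defenders hang on the rail (blue still swaying slightly after being knocked), and the red-handled key is fully in the switch, turned clockwise to its stop and left there.

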